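# Put the cook's things back in their holders

### The job

Tidy the cook's corner: set the salt shaker, the dropper bottle and the kitchen timer upright each in the round holder that fits it (the dropper bottle in the small dark-wood one, the salt shaker in the white one, the timer in the large light-wood one), and lay the peeler flat in the long green tray, lengthwise, either end first. Each must sit on its holder's floor inside the rim. Do not knock over the shaker, the bottle or the timer on the way, and leave the little bowl and the garlic where they are.

Things in the scene. Friction and masses are not known exactly. Their poses are not given: they have to be found in the camera images.
- salt_mid (a point): Salt shaker, clear and white with a grey cap, round, standing upright, 44 mm across at the widest, 90 mm high (cap above 74 mm is 34 mm across). Point on its axis half-way up, 45 mm above its underside; z points up it.
- dropper_mid (a point): Dropper bottle for flavouring, small brown bottle with black rubber bulb, round, standing upright, 102 mm high: body 33 mm across up to 62 mm above its underside, sloping in to the 24 mm collar at 70 mm, and a thin soft-looking bulb from 77 mm to the top. Point on its axis half-way up, 51 mm above its underside; z points up it.
- timer_mid (a point): Wind-up kitchen timer, white and grey, squat and round: 62 mm across up to 24 mm, grey upper half 60 mm across from 24 to 41 mm, then an upright bar 8 mm by 44 mm up to 51 mm; it is not to be wound (the dial does not turn). Point on its axis half-way up, 25.5 mm above its underside; z points up it.
- peeler_mid (a point): Vegetable peeler lying flat, dark green handle and short metal blade, 170 mm long, 25 mm wide and 17 mm high at the handle. Point at the middle of its length, 9 mm above its underside; x runs along it to the blade end, and the handle reaches from 85 mm behind this point to 20 mm past it, z up.
- salt_holder_floor (a point): Holder for the salt shaker: shallow white ceramic dish with grey inlay, round, 60 mm across inside, 74 mm outside (the middle size); fixed to the worktop; the point is the centre of its flat inner floor, 3 mm above the worktop; the rim is 7 mm wide and stands 4 mm above that floor.
- dropper_holder_floor (a point): Holder for the dropper bottle: shallow dark-wood dish with cork inlay, round, 49 mm across inside, 63 mm outside (the smallest); fixed to the worktop; the point is the centre of its flat inner floor, 3 mm above the worktop; the rim is 7 mm wide and stands 4 mm above that floor.
- timer_holder_floor (a point): Holder for the timer: shallow light-wood dish with cork inlay, round, 78 mm across inside, 92 mm outside (the largest); fixed to the worktop; the point is the centre of its flat inner floor, 3 mm above the worktop; the rim is 7 mm wide and stands 4 mm above that floor.
- peeler_tray_floor (a point): Tray for the peeler: shallow long green tray with grey inlay, 196 x 46 mm inside, 208 x 58 mm outside, fixed to the worktop. Point at the centre of its inner floor, 3 mm above the worktop; x runs along its length, z up. Its rim is 6 mm wide and stands 4 mm above the floor, but both long rims are left open over the middle 108 mm, for the fingers.
- pinch_bowl: Bystander: small cream bowl, 85 mm across, 38 mm high, loose; origin at the centre of its underside. Not to be disturbed.
- garlic: Bystander: garlic bulb, 60 mm across, 59 mm high, loose; origin at the centre of its underside. Not to be disturbed. Farther back on this left side a wall cabinet hangs over the worktop: it fills x over 0.54 m, y over 0.40 m, from 0.48 m up, so come to the work from in front or from the right of it.

How it is judged (in metres and radians):
At the end, for the whole second after the job is handed in: Salt shaker, dropper bottle and timer each upright (0.08 rad) on their own holder's floor, within 12 mm of its centre; peeler flat on the tray's floor, its middle within 16 mm lengthwise and 12 mm crosswise of the centre, along it within 0.2 rad either way round; all at rest (horizontal distance between salt_mid and salt_holder_floor below 0.012 m and z of salt_mid in the frame of salt_holder_floor between 0.041 and 0.048 m and angle between each of salt_mid, dropper_mid, timer_mid's own z axis and vertical below 0.08 rad and horizontal distance between dropper_mid and dropper_holder_floor below 0.012 m and z of dropper_mid in the frame of dropper_holder_floor between 0.047 and 0.054 m and horizontal distance between timer_mid and timer_holder_floor below 0.012 m and z of timer_mid in the frame of timer_holder_floor between 0.0215 and 0.0285 m and x of peeler_mid in the frame of peeler_tray_floor between -0.016 and 0.016 m and y of peeler_mid in the frame of peeler_tray_floor between -0.012 and 0.012 m and z of peeler_mid in the frame of peeler_tray_floor below 0.013 m and angle between the x axis of peeler_mid and the x axis of peeler_tray_floor, either way round below 0.2 rad and angle between peeler_mid's own z axis and vertical below 0.2 rad and linear speed of each of salt, dropper, timer, peeler below 0.02 m/s and angular speed of each of salt, dropper, timer, peeler below 0.2 rad/s); the robot touches nothing.
It fails at once if the salt shaker is tipped over (angle between salt_mid's own z axis and vertical above 0.8 rad).
It fails at once if the dropper bottle is tipped over (angle between dropper_mid's own z axis and vertical above 0.8 rad).
It fails at once if the timer is tipped over (angle between timer_mid's own z axis and vertical above 0.8 rad).
It fails at once if the bowl is disturbed (moved more than 30 mm) (distance of pinch_bowl from where it was at the start of the episode above 0.03 m).
It fails at once if the garlic is disturbed (moved more than 30 mm) (distance of garlic from where it was at the start of the episode above 0.03 m).
It also fails if it takes over 90 s, if anything falls off the work surface, if the arm or the gripper's body presses on something with over 40 N, if the wrist force passes 120 N, or if a joint passes its speed limit or range.

### The arm

A 6-joint arm with a two-finger parallel gripper is mounted at the origin on a cart in front of the work surface, level with it; the furniture and walls round the work are solid. World frame = base frame: x ahead of the robot, y to its left, z up, the work surface at z = 0. Lengths are in mm, angles in rad, forces in N, time in s.
With the tool pointing down it reaches from about 300 to 775 mm from the base axis. Payload 14.6 kg.
Tool frame: the origin (TCP) lies between the finger pads; the fingertips stand 22 mm ahead of it and the grasp point (between the pads) lies 3 mm ahead of it (finger_overhang is the distance from the TCP to the fingertips, in mm); z points along the fingers, y is the direction in which the jaws open and shut (so a half turn about z gives the same grasp; the last joint's range is limited). The gripper opens to 94 mm and grips with 3 to 60 N. Pads are 16 mm wide; open, the fingers measure 119 mm over their backs; the gripper's body (75 mm by 177 mm) begins 78 mm behind the grasp point.
Start: joints at [-1.295, 0.3, 1.521, -0, 1.321, -0.067], TCP at [184.862, -517.992, 197.346] pointing down, gripper open.
Joint ranges: [-3.03, 3.03], [-0.79, 2.21], [0.23, 2.52], [-1.04, 4.18], [0, 3.07], [-2.55, 2.55]. Speed limits (rad/s): [2.22, 2.22, 2.57, 3.14, 3.14, 3.14].

### API

Orientations are given as [roll, pitch, yaw] about the fixed x, y, z axes, in that order (R = Rz(yaw) Ry(pitch) Rx(roll)).
In Python, from cell import * gives the robot as it stands.
- The arm moves only by the tool jog_arm, never from a script. Its argument "increments" is a list of rows, each a list of 7 numbers: the shift along the tool's x, y, z in cm, then the turn, a rotation vector about the tool's x, y, z in degrees, then the finger opening in cm, from 0 to 9.4. In form: [[x, y, z, wx, wy, wz, grip], ...]. A call has 1 to 20 rows; each row shifts and turns the commanded pose from where the row before left it, along the tool's axes as they then stand; what a row does not reach is not made up. A row lasts 1/8 s, in which the tool goes at most 62.5 mm and 10.7 degrees, less where a joint would pass 70% of its speed; a pose out of reach is approached as far as the arm can. A call is refused whole if a number of a shift passes 6.25 or a number of a turn 10.7, either way. A call with a gripper value outside its range is refused whole. The fingers move at their own pace and stop on an object; "squeeze" is the grip in N (left out, the last holds). Time passes only in rows, so rows that do not move let the fingers close. It gives the time, the measured TCP pose, the force and the opening at its end, in the units of the state.
- read_state(): the state, without advancing time (a new reading comes with each control period).
- camera(name): name is "scene" or "side" or "wrist"; returns a dict with "image" (384x512x3 uint8, red, green, blue), "K" (3x3 intrinsics, pixels), "rvec" (rotation vector, rad) and "tvec" (3), from world to camera coordinates, as OpenCV has them. Camera axes: x right, y down, z forward; pixel columns grow to the right and rows downward; lengths in mm; the calibration is good to about 2 mm. The wrist camera is an equidistant fisheye: a pixel r from the principal point sees the ray r / f radians off the axis. A picture is of the moment at which its call begins. There is no depth.
- sign_off(): hands the job in, once; it reports no verdict.
Trained networks look in a picture, given as the dict that the camera call returned (one of the last four; its "shot" number tells which), for a name from the list of things; names that differ only in an ending like _2 or _b are one class to them, and where a whole thing is asked for, a point or a joint stands for the part that bears it (a point fixed in the world has none). Each returns a list of dicts, best first, with "conf" (0 to 1); they miss things now and then, are a little off and sometimes report something else, mostly with a low value. They report only what shows in the picture. A call takes as long as a camera call.
- recognise(picture, name): "centre" ([x, y, z] in mm, in the coordinates of the camera as it stood for that picture, good to about 4 mm: the middle of the surface that is visible of it).
- regions_of(picture, name): "mask" (384x512 bool, what is visible of it).
The state is a dict: "clock": time; "joints": joint angles; "qd": joint speeds; "effort": joint torques, N m; "eef_pos": TCP position; "eef_rot": TCP orientation; "wrist_force": force on the tool from outside, world axes, zero at the start; "moment": the same for the moment, N m; "finger_gap": finger opening in mm.
Only numpy, scipy, OpenCV 4.12 (cv2) and the standard library are available. Lean on these libraries where they do the work, as an engineer would, in place of code of your own. Each camera call takes 0.05 s, during which the arm holds its last target.

## Working session

There is one attempt and no reset: what is moved stays moved. The work goes in short steps, Python scripts to look and compute and a tool call to move; the robot and the scene stay as the last step left them, time stands still between calls to the robot, and variables do not carry over. Pictures are saved under pics/ and viewed, and the job is handed in when it is done.

Besides the shell and the picture viewer there is one more tool, called after "Emit:" as name(argument=value, ...) on one line, values as JSON. jog_arm: Moves the arm, as the interface text tells. Its arguments: {"type":"object","properties":{"increments":{"type":"array"},"squeeze":{"type":"number"}},"required":["increments"]}

```bash
mkdir -p pics; ls; cat > h.py <<'E'
from cell import *
import numpy as np, cv2
from scipy.spatial.transform import Rotation as R
def save(c,n): cv2.imwrite('pics/'+n+'.png',c['image'][:,:,::-1])
def toworld(c,p):
    M=cv2.Rodrigues(np.array(c['rvec'],float))[0]; return M.T@(np.array(p,float).ravel()-np.array(c['tvec'],float).ravel())
def ray(c,u,v,z,fish=False):
    K=np.array(c['K']); M=cv2.Rodrigues(np.array(c['rvec'],float))[0]; t=np.array(c['tvec'],float).ravel()
    x=(u-K[0,2])/K[0,0]; y=(v-K[1,2])/K[1,1]
    if fish:
        r=np.hypot(x,y); d=np.array([np.sin(r)*x/r,np.sin(r)*y/r,np.cos(r)]) if r>1e-9 else np.array([0,0,1.])
    else: d=np.array([x,y,1.])
    o=-M.T@t; d=M.T@d; s=(z-o[2])/d[2]; return o+s*d
def proj(c,P,fish=False):
    K=np.array(c['K']); M=cv2.Rodrigues(np.array(c['rvec'],float))[0]; t=np.array(c['tvec'],float).ravel()
    p=(M@np.atleast_2d(P).T).T+t
    if fish:
        rr=np.hypot(p[:,0],p[:,1]); th=np.arctan2(rr,p[:,2]); q=p[:,:2]/np.maximum(rr,1e-9)[:,None]*th[:,None]
    else: q=p[:,:2]/p[:,2:]
    return np.c_[q[:,0]*K[0,0]+K[0,2],q[:,1]*K[1,1]+K[1,2]]
E
python3 - <<'E'
from h import *
print(read_state())
N=["salt_mid","dropper_mid","timer_mid","peeler_mid","salt_holder_floor","dropper_holder_floor","timer_holder_floor","peeler_tray_floor","pinch_bowl","garlic"]
for cn in ["scene","side","wrist"]:
    c=camera(cn); save(c,cn+'0'); print(cn,c['K'].tolist() if hasattr(c['K'],'tolist') else c['K'], 'campos',toworld(c,[0,0,0]).round())
    for n in N:
        for d in recognise(c,n)[:2]: print(n,round(d['conf'],2),toworld(c,d['centre']).round(1))
E
```

```text
pics
{'clock': 0.0, 'joints': array([-1.29457262e+00,  3.00468045e-01,  1.52158977e+00,  3.30458611e-05,
        1.32063829e+00, -6.66078922e-02]), 'qd': array([-1.27188515e-03, -1.36726696e-03, -1.03868089e-04, -1.18789112e-05,
        4.38739559e-04, -6.23237657e-04]), 'effort': array([ 1.08571785e-03, -5.31812489e+01, -3.52735698e+01,  7.09031126e-02,
        2.44477938e-02, -1.05477916e-04]), 'eef_pos': array([ 184.81632323, -517.74387004,  196.78432046]), 'eef_rot': array([-3.14049378e+00, -1.05381104e-04,  3.42823340e-01]), 'wrist_force': array([ 0.26429113, -0.17982439,  0.39079269]), 'moment': array([0.04711797, 0.00590247, 0.05723479]), 'finger_gap': 94.2156133406663}
scene [[346.75804578187194, 0.0, 253.1492498778976], [0.0, 346.75804578187194, 189.18139625487], [0.0, 0.0, 1.0]] campos [257. 752. 697.]
salt_mid 0.68 [538.4 183.5  45. ]
dropper_mid 0.63 [638.2   2.4  50.1]
timer_mid 0.79 [634.5 119.9  39.1]
peeler_mid 0.82 [421.8  66.1  12.1]
salt_holder_floor 0.79 [543.4  55.4   8.2]
dropper_holder_floor 0.76 [538.  291.9   3.2]
timer_holder_floor 0.98 [655.9 226.2   5.6]
p
[... 166 characters left out ...]
3, 0.0, 252.30515741355995], [0.0, 460.11884439670473, 197.33962704143613], [0.0, 0.0, 1.0]] campos [  64. 1028.  551.]
salt_mid 0.88 [535.  183.4  45. ]
dropper_mid 0.56 [640.5   0.8  46.8]
timer_mid 0.91 [630.8 117.8  28.7]
peeler_mid 0.68 [413.1  69.8   7.4]
salt_holder_floor 0.85 [539.7  53.1   1.1]
dropper_holder_floor 0.77 [5.379e+02 2.893e+02 3.000e-01]
timer_holder_floor 0.71 [654.8 232.4   1.8]
peeler_tray_floor 0.97 [422.4 307.5   1.8]
peeler_tray_floor 0.5 [541.6  53.9   2.4]
pinch_bowl 0.72 [375.5 488.4  19.4]
garlic 0.6 [471.7 517.7  36.9]
wrist [[297.3186396354542, 0.0, 250.23380972229631], [0.0, 297.3186396354542, 193.5782582251814], [0.0, 0.0, 1.0]] campos [ 259. -492.  385.]
```

View pics/scene0.png

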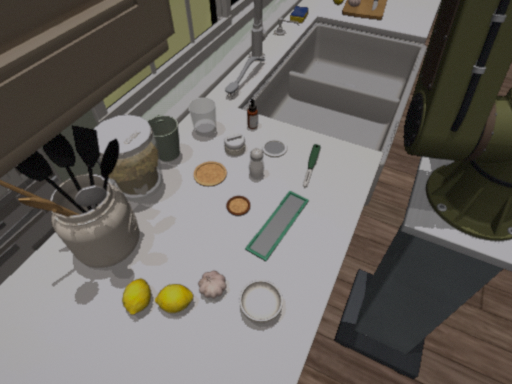

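View pics/side0.png

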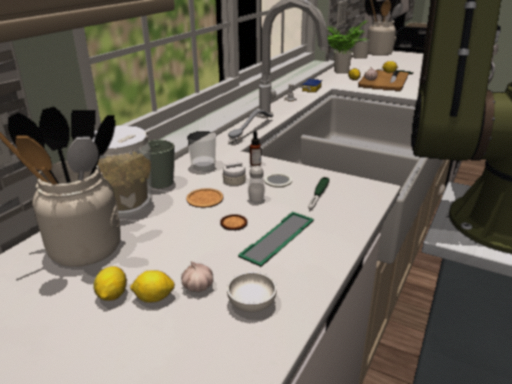

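View pics/wrist0.png

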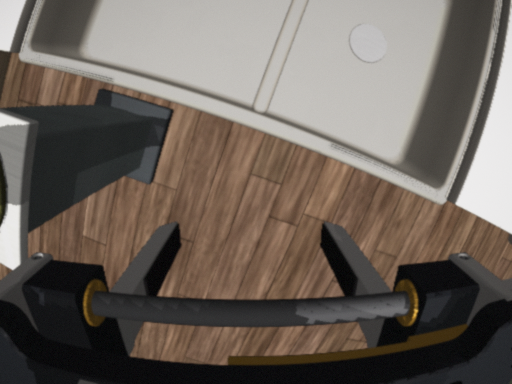

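```bash
python3 - <<'E'
from h import *
a=camera('scene');b=camera('side')
for n,c in(('a',a),('b',b)):
    cv2.imwrite(f'pics/{n}1.png',cv2.resize(c['image'][40:260,140:400,::-1],None,fx=3,fy=2.7,interpolation=cv2.INTER_CUBIC)[:600,:800])
def o(c,uv): # base on z=0
    return ray(c,*uv,0).round()
print('faucet base',o(a,(258,58)),o(b,(265,112)))
print('glass base',o(a,(203,130)),o(b,(203,168)))
print('green jar',o(a,(165,157)),o(b,(160,186)))
print('ladle?',o(a,(232,92)),o(b,(236,136)))
# sizes of wrist view at start: sink etc
E
```

```text
faucet base [ 813. -388.    0.] [ 834. -421.    0.]
glass base [775.  76.   0.] [760.  86.   0.]
green jar [810. 226.   0.] [796. 229.   0.]
ladle? [ 793. -142.    0.] [ 804. -164.    0.]
```

View pics/a1.png

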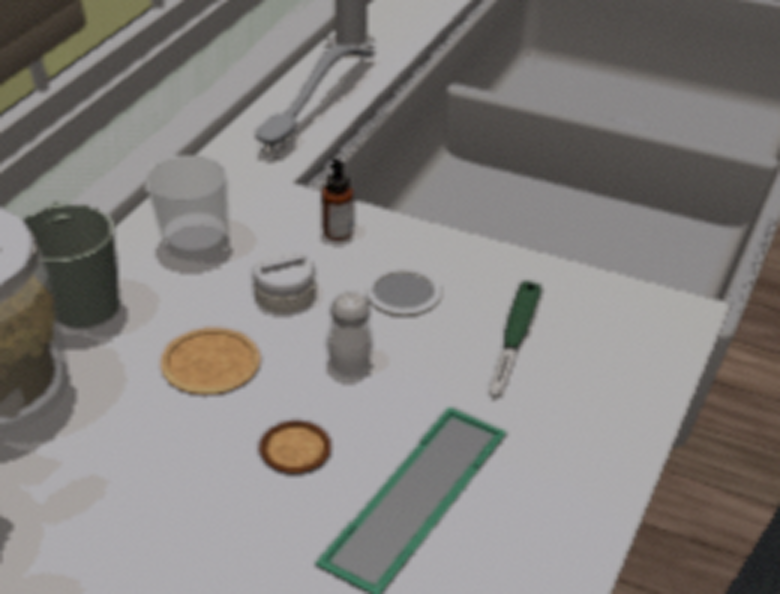

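View pics/b1.png

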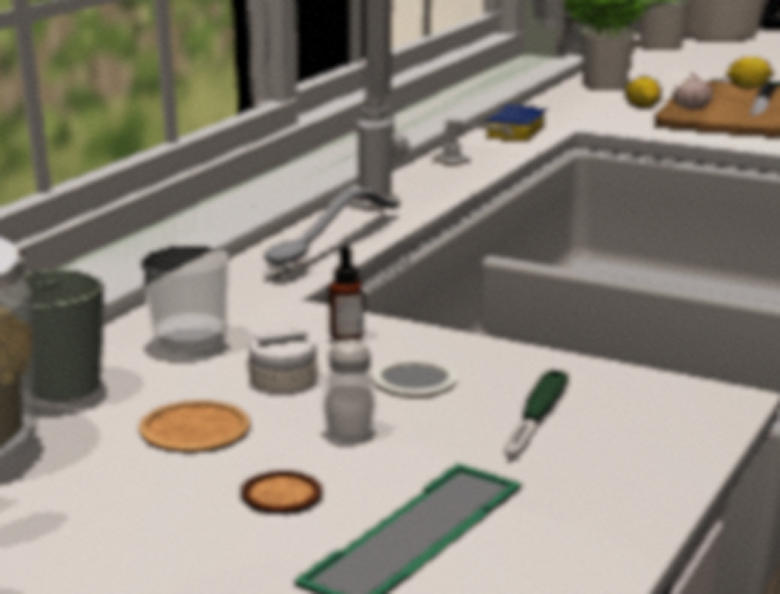

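Emit:
jog_arm(increments=[[0,0,-4,0,0,9.8,9.4],[0,0,-4,0,0,9.8,9.4],[1.8,-5.1,-0.2,0,0,0,9.4],[1.8,-5.1,-0.2,0,0,0,9.4],[1.8,-5.1,-0.2,0,0,0,9.4],[1.8,-5.1,-0.2,0,0,0,9.4],[1.8,-5.1,-0.2,0,0,0,9.4],[1.8,-5.1,-0.2,0,0,0,9.4],[1.8,-5.1,-0.2,0,0,0,9.4],[1.8,-5.1,-0.2,0,0,0,9.4],[1.8,-5.1,-0.2,0,0,0,9.4],[1.8,-5.1,-0.2,0,0,0,9.4],[1.8,-5.1,-0.2,0,0,0,9.4],[1.8,-5.1,-0.2,0,0,0,9.4],[0,0,0,0,0,0,9.4]])

```text
clock: 3.62
eef_pos: [400.6, 96.7, 301.1]
eef_rot: [-3.141, 0.001, 0.005]
wrist_force: [0.4, -0.8, -0.3]
finger_gap: 93.5
```

```bash
python3 - <<'E'
from h import *
s=read_state();print({k:np.round(s[k],3) for k in('clock','eef_pos','eef_rot','joints')})
N=["salt_mid","dropper_mid","timer_mid","peeler_mid","salt_holder_floor","dropper_holder_floor","timer_holder_floor","peeler_tray_floor"]
c=camera('wrist'); save(c,'w1'); print(toworld(c,[0,0,0]).round(),cv2.Rodrigues(c['rvec'])[0].round(2))
for n in N:
    for d in recognise(c,n)[:1]: print(n,round(d['conf'],2),toworld(c,d['centre']).round(1))
    for d in regions_of(c,n)[:1]:
        m=d['mask'].astype(np.uint8); np.save('pics/m_'+n+'.npy',m)
        pts=np.argwhere(m)[:,::-1]; print('   mask',m.sum(),pts.mean(0).round(1), pts.min(0),pts.max(0))
E
```

```text
{'clock': np.float64(3.625), 'eef_pos': array([400.645,  96.651, 301.068]), 'eef_rot': array([-3.141e+00,  1.000e-03,  5.000e-03]), 'joints': array([ 0.148, -0.08 ,  1.703,  0.   ,  1.519,  1.713])}
[480.  96. 489.] [[ 0.01 -1.   -0.  ]
 [-0.96 -0.01  0.27]
 [-0.27 -0.   -0.96]]
salt_mid 0.6 [538.9 162.4  80.2]
   mask 745 [200.8  70.5] [185  56] [216  86]
dropper_mid 0.77 [638.6  -3.8  57.4]
   mask 528 [319.4  11.1] [306   0] [333  24]
timer_mid 0.92 [635.7 103.2  42.1]
   mask 1025 [244.2  13.7] [226   0] [263  31]
peeler_mid 0.95 [421.6  52.5  10.9]
   mask 1197 [271.7 146.9] [214 135] [315 157]
salt_holder_floor 0.62 [546.3  56.    4.5]
   mask 1541 [276.5  74. ] [255  52] [299  96]
dropper_holder_floor 0.58 [536.8 287.    4.7]
   mask 935 [136.  83.] [120  66] [153 100]
timer_holder_floor 0.73 [646.6 227.    2.4]
   mask 1646 [172.4  15.7] [147   0] [200  35]
peeler_tray_floor 0.86 [420.  281.5   3.5]
   mask 3634 [139.9 149. ] [ 84 129] [194 170]
```

View pics/w1.png

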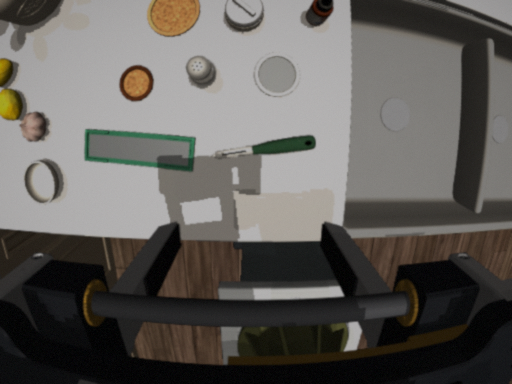

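```bash
cat > fit.py <<'E'
from h import *
from scipy.optimize import minimize
A=np.linspace(0,2*np.pi,40,endpoint=False)
def ring(d,z): return np.c_[d/2*np.cos(A),d/2*np.sin(A),np.full(40,z)]
def box(x0,x1,w,z0,z1): 
    xs=np.linspace(x0,x1,12); return np.array([[x,y,z] for x in xs for y in(-w/2,0,w/2) for z in(z0,z1)])
MODEL={"salt_mid":[[ring(44,0),ring(44,74)],[ring(34,74),ring(34,90)]],
"dropper_mid":[[ring(33,0),ring(33,62)],[ring(33,62),ring(24,70)],[ring(24,70),ring(24,77)],[ring(12,77),ring(12,102)]],
"timer_mid":[[ring(62,0),ring(62,24)],[ring(60,24),ring(60,41)]],
"salt_holder_floor":[[ring(74,0),ring(74,7)]],"dropper_holder_floor":[[ring(63,0),ring(63,7)]],"timer_holder_floor":[[ring(92,0),ring(92,7)]],
"peeler_tray_floor":[[box(-104,104,58,0,7)]],
"peeler_mid":[[box(-85,20,25,0,17)],[box(20,85,20,2,14)]]}
S=4
def render(c,fish,name,x,y,yaw=0,zo=0):
    im=np.zeros((384*S,512*S),np.uint8); r=np.array([[np.cos(yaw),-np.sin(yaw)],[np.sin(yaw),np.cos(yaw)]])
    for seg in MODEL[name]:
        P=np.vstack(seg).copy(); P[:,:2]=P[:,:2]@r.T+[x,y]; P[:,2]+=zo
        q=(proj(c,P,fish)+.5)*S
        cv2.fillConvexPoly(im,cv2.convexHull(q.astype(np.float32)).astype(np.int32),255)
    return cv2.resize(im,(512,384),interpolation=cv2.INTER_AREA)/255.
def fit(views,name,x0,zo=0,ang=False):
    def cost(p):
        s=0
        for c,f,m in views:
            a=render(c,f,name,p[0],p[1],p[2]/100 if ang else 0,zo); s+=1-np.minimum(a,m).sum()/np.maximum(a,m).sum()
        return s/len(views)
    p0=np.array(x0,float); n=len(p0)
    sim=np.vstack([p0]+[p0+8*e for e in np.eye(n)])
    o=minimize(cost,p0,method='Nelder-Mead',options=dict(initial_simplex=sim,xatol=.1,fatol=1e-4,maxiter=120))
    return o.x,1-o.fun
E
python3 - <<'E'
from fit import *
G={"salt_mid":(538,178),"dropper_mid":(640,-1),"timer_mid":(635,115),"salt_holder_floor":(543,55),"dropper_holder_floor":(538,290),"timer_holder_floor":(654,228),"peeler_tray_floor":(422,300,156),"peeler_mid":(420,66,160)}
cs={k:camera(k) for k in('scene','side','wrist')}
for n,g in G.items():
    vs=[]
    for k,c in cs.items():
        r=regions_of(c,n)
        if r and r[0]['conf']>.3:
            m=r[0]['mask'].astype(float); v=(c,k=='wrist',m); vs.append(v)
            p,i=fit([v],n,g,0,len(g)==3); print(n,k,round(r[0]['conf'],2),p.round(1),round(i,2))
    p,i=fit(vs,n,g,0,len(g)==3); print('  ALL',n,p.round(1),round(i,2))
E
```

```text
salt_mid scene 0.6 [545.  167.9] 0.83
salt_mid side 0.8 [546.1 169.3] 0.71
salt_mid wrist 0.73 [543.4 168.6] 0.73
  ALL salt_mid [544.3 168.6] 0.76
dropper_mid scene 0.82 [648.7 -11.5] 0.89
dropper_mid side 0.62 [640.  -1.] 0.0
dropper_mid wrist 0.96 [648.2  -9.5] 0.94
  ALL dropper_mid [648.3 -10. ] 0.61
timer_mid scene 0.7 [645.  106.9] 0.87
timer_mid side 0.72 [644.9 107.2] 0.93
timer_mid wrist 0.63 [647.8 108.2] 0.95
  ALL timer_mid [646.4 107.4] 0.91
salt_holder_floor scene 0.68 [543.2  53.9] 0.91
salt_holder_floor side 0.79 [541.8  53.3] 0.82
salt_holder_floor wrist 0.57 [542.9  54.1] 0.92
  ALL salt_holder_floor [543.3  54. ] 0.88
dropper_holder_floor scene 0.8 [537.6 289. ] 0.9
dropper_holder_floor wrist 0.6 [536.  289.9] 0.96
  ALL dropper_holder_floor [536.4 289.5] 0.93
timer_holder_floor scene 0.79 [658.  226.2] 0.94
timer_holder_floor side 0.94 [656.  228.2] 0.92
timer_holder_floor wrist 0.96 [659.5 226.6] 0.98
  ALL timer_holder_floor [658.6 226.5] 0.94
peeler_tray_floor scene 0.84 [422.6 293.7 145.4] 0.92
peeler_tray_floor side 0.88 [420.7 293.9 146.3] 0.94
peeler_tray_floor wrist 0.86 [422.4 294.2 145.3] 0.96
  ALL peeler_tray_floor [421.6 293.7 145.3] 0.94
peeler_mid scene 0.67 [421.   66.7 174. ] 0.69
peeler_mid side 0.81 [419.9  63.2 175.3] 0.62
peeler_mid wrist 0.91 [421.4  74.6 172.1] 0.74
  ALL peeler_mid [421.2  66.7 173.4] 0.67
```

Emit:
jog_arm(increments=[[3.6,-1.8,3.5,0,0,0,9.4],[3.6,-1.8,3.5,0,0,0,9.4],[3.6,-1.8,3.5,0,0,0,9.4],[3.57,-1.8,3.6,0,0,0,9.4],[0,0,0,0,0,0,9.4],[0,0,0,0,0,0,9.4]])

```text
clock: 6.58
eef_pos: [544.0, 166.2, 161.1]
eef_rot: [-3.141, -0.001, 0.001]
wrist_force: [-0.5, 0.7, 0.9]
finger_gap: 94.0
```

```bash
python3 - <<'E'
from h import *
s=read_state();print({k:np.round(s[k],3) for k in('clock','eef_pos','eef_rot','joints')})
c=camera('wrist'); save(c,'w2'); c=camera('side'); save(c,'s2')
E
```

```text
{'clock': np.float64(6.575), 'eef_pos': array([543.985, 166.163, 161.075]), 'eef_rot': array([-3.141e+00, -1.000e-03,  1.000e-03]), 'joints': array([0.232, 0.372, 1.511, 0.   , 1.258, 1.802])}
```

View pics/w2.png

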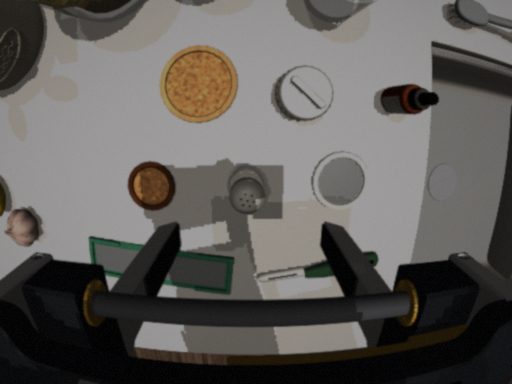

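View pics/s2.png

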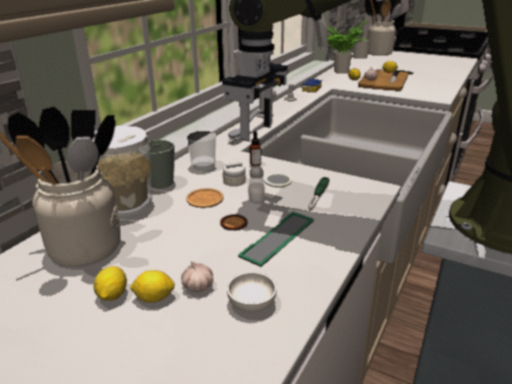

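```bash
python3 - <<'E'
from fit import *
c=camera('wrist')
print(proj(c,[[544,168.6,90],[544,168.6,0],[544,166,139],[648,-10,102],[646.4,107.4,51]],True).round(1))
K=c['K']
G={"salt_mid":(544,168),"timer_mid":(646,107),"dropper_mid":(648,-10),"peeler_mid":(421,67,173)}
for n,g in G.items():
    r=regions_of(c,n)[0]; print(n,r['conf'],fit([(c,True,r['mask'].astype(float))],n,g,0,len(g)==3))
E
```

```text
[[246.7 200.1]
 [247.6 178.6]
 [249.4 218.8]
 [436.3  97.5]
 [308.3  90.8]]
salt_mid 0.69 (array([546.71496582, 169.89672852]), np.float64(0.8023396167261042))
timer_mid 0.72 (array([644.98542023, 107.93524551]), np.float64(0.9370003276421743))
dropper_mid 0.7 (array([647.12106542,  -8.9790302 ]), np.float64(0.9258983175832192))
peeler_mid 0.85 (array([421.64496859,  71.12826523, 171.49961495]), np.float64(0.34581272294246335))
```

Emit:
jog_arm(increments=[[0.1,-0.25,3.5,0,0,0,9.4],[0,0,3.5,0,0,0,9.4],[0,0,2.6,0,0,0,9.4],[0,0,2.0,0,0,0,9.4],[0,0,0,0,0,0,9.4],[0,0,0,0,0,0,0],[0,0,0,0,0,0,0],[0,0,0,0,0,0,0],[0,0,0,0,0,0,0],[0,0,0,0,0,0,0],[0,0,0,0,0,0,0]], squeeze=20)

```text
clock: 8.3
eef_pos: [545.1, 168.8, 44.4]
eef_rot: [-3.142, -0.0, 0.001]
wrist_force: [-0.1, 1.9, 1.1]
finger_gap: 37.3
```

Emit:
jog_arm(increments=[[0,0,-1,0,0,0,0],[0,0,-2,0,0,0,0],[0,0,-1,0,0,0,0],[0,1,0,0,0,0,0],[-0.1,2.5,0,0,0,0,0],[-0.1,3,0,0,0,0,0],[0,2.5,0,0,0,0,0],[0,1.5,0,0,0,0,0],[0,0.98,0,0,0,0,0],[0,0,0,0,0,0,0],[0,0,0,0,0,0,0]])

```text
clock: 9.68
eef_pos: [543.1, 54.5, 84.3]
eef_rot: [-3.141, 0.0, 0.001]
wrist_force: [-1.5, 0.6, -0.5]
finger_gap: 34.7
```

```bash
python3 - <<'E'
from fit import *
c=camera('wrist'); save(c,'w3'); b=camera('side'); save(b,'s3')
for k,n,g in ((c,"salt_holder_floor",(543,54)),):
    r=regions_of(k,n)[0]; print(n,r['conf'],fit([(k,True,r['mask'].astype(float))],n,g,0))
print(proj(c,[[543.3,54,130],[543.3,54,40]],True))
E
```

```text
salt_holder_floor 0.92 (array([543.49985695,  53.91759872]), np.float64(0.5577738110834533))
[[249.73957164 262.5760236 ]
 [249.92829176 209.44182782]]
```

View pics/w3.png

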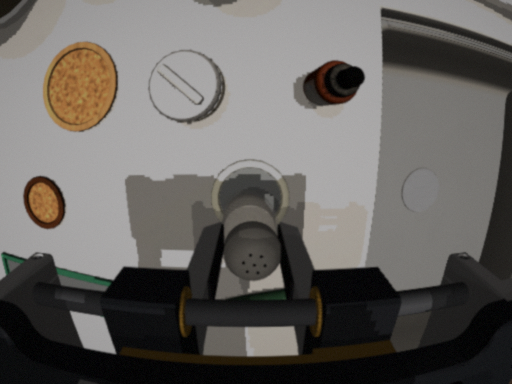

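View pics/s3.png

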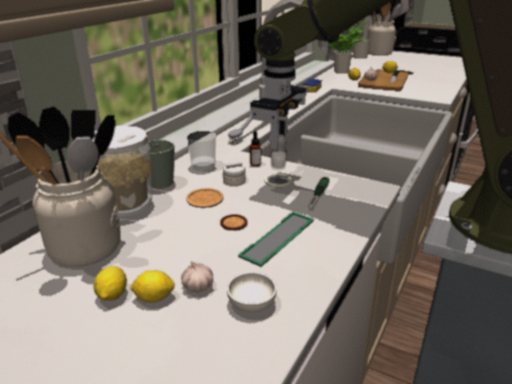

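```bash
python3 - <<'E'
from fit import *
s=read_state(); print(s['finger_gap'],s['eef_pos'])
for k in('wrist','side','scene'):
    c=camera(k)
    if k!='wrist':
        u=proj(c,[543,54,80])[0].astype(int); cv2.imwrite(f'pics/z_{k}.png',cv2.resize(c['image'][u[1]-50:u[1]+50,u[0]-60:u[0]+60,::-1],None,fx=6,fy=6,interpolation=cv2.INTER_CUBIC))
        for z in (20,30,40):
            print(k,z,(proj(c,[[543,54,z],[543,54,z+90]])-u+[60,50])*6)
    else:
        for z in (100,110,120,130,140): print(z,proj(c,[543,54,z],True))
E
```

```text
34.72541373212045 [543.14194005  54.48843941  84.32773044]
100 [[249.79976823 240.14453654]]
110 [[249.77537208 247.01300659]]
120 [[249.74853314 254.60061655]]
130 [[249.71890746 263.01492295]]
140 [[249.68609508 272.38285798]]
side 20 [[359.37861615 428.52508634]
 [363.31008003 236.05778886]]
side 30 [[359.80129111 407.83276668]
 [363.76527166 213.77359523]]
side 40 [[360.22740393 386.97214466]
 [364.22430627 191.30126564]]
scene 20 [[357.02270133 397.78218956]
 [365.05191309 247.59049498]]
scene 30 [[357.86029685 382.11441368]
 [366.01725657 229.53310943]]
scene 40 [[358.71079218 366.20533822]
 [366.9985744  211.17691294]]
```

View pics/z_side.png

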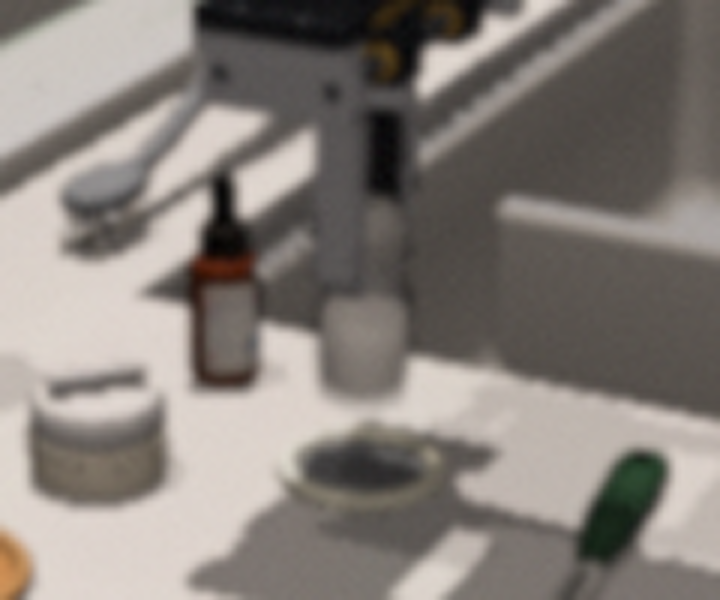

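View pics/z_scene.png

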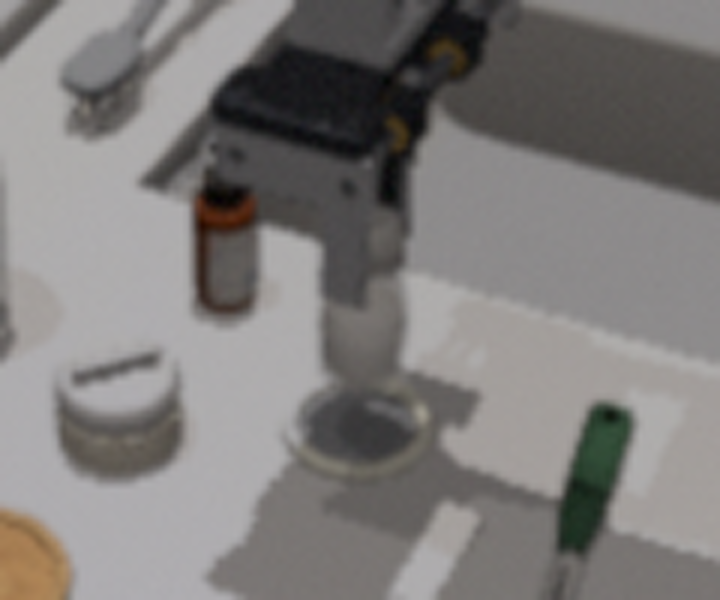

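Emit:
jog_arm(increments=[[0,0.05,1.0,0,0,0,0],[0,0,1.4,0,0,0,0],[0,0,0.4,0,0,0,0],[0,0,0.2,0,0,0,0],[0,0,0.2,0,0,0,0],[0,0,0,0,0,0,0]])

```text
clock: 10.72
eef_pos: [543.2, 53.5, 52.5]
eef_rot: [-3.142, -0.0, 0.001]
wrist_force: [-0.2, 0.6, -0.3]
finger_gap: 35.1
```

Emit:
jog_arm(increments=[[0,0,0.2,0,0,0,0],[0,0,0.15,0,0,0,0],[0,0,0.1,0,0,0,0],[0,0,0,0,0,0,0]])

```text
clock: 11.22
eef_pos: [543.1, 53.5, 47.8]
eef_rot: [3.142, 0.0, 0.001]
wrist_force: [-0.7, -0.5, -0.1]
finger_gap: 34.6
```

Emit:
jog_arm(increments=[[0,0,0.08,0,0,0,0],[0,0,0,0,0,0,0]])

```text
clock: 11.48
eef_pos: [543.5, 53.5, 47.5]
eef_rot: [-3.142, -0.001, 0.001]
wrist_force: [-0.4, 0.3, 4.9]
finger_gap: 35.2
```

Emit:
jog_arm(increments=[[0,0,0,0,0,0,6],[0,0,0,0,0,0,9.4],[0,0,0,0,0,0,9.4],[0,0,0,0,0,0,9.4],[0,0,-1.5,0,0,0,9.4],[0,0,-4,0,0,0,9.4],[0,0,-4,0,0,0,9.4],[1,-0.4,-2,0,0,0,9.4],[3,-1.6,0,0,0,0,9.4],[3,-1.7,0,0,0,0,9.4],[2.25,-1.2,0,0,0,0,9.4],[1,-0.5,0,0,0,0,9.4],[0,0,0,0,0,0,9.4],[0,0,0,0,0,0,9.4]])

```text
clock: 13.22
eef_pos: [645.1, 107.2, 162.4]
eef_rot: [3.142, -0.0, 0.0]
wrist_force: [-0.1, -0.1, 0.1]
finger_gap: 94.1
```

```bash
python3 - <<'E'
from fit import *
cs=[(camera('wrist'),True),(camera('side'),False),(camera('scene'),False)]
save(cs[0][0],'w4'); save(cs[1][0],'s4')
for i,n,g in ((0,"timer_mid",(646,107)),(1,"timer_mid",(646,107)),(0,"salt_mid",(543,54)),(2,"salt_mid",(543,54)),(1,"salt_mid",(543,54)),(0,"timer_holder_floor",(658,226)),(0,"dropper_mid",(648,-10))):
    c,f=cs[i]; r=regions_of(c,n)
    if r: print(i,n,r[0]['conf'],fit([(c,f,r[0]['mask'].astype(float))],n,g,3 if n=='salt_mid' else 0))
E
```

```text
0 timer_mid 0.65 (array([646., 107.]), np.float64(0.0))
1 timer_mid 0.78 (array([645.30249023, 107.36987305]), np.float64(0.8767613023144262))
0 salt_mid 0.7 (array([541.70842001,  54.74319929]), np.float64(0.741921084409129))
2 salt_mid 0.81 (array([543.45263672,  51.31518555]), np.float64(0.715264115376067))
1 salt_mid 0.67 (array([539.93469918,  54.74398386]), np.float64(0.7835965215609432))
0 timer_holder_floor 0.73 (array([657.67390442, 226.27548981]), np.float64(0.9719179662966411))
0 dropper_mid 0.71 (array([647.86045852,  -8.66807584]), np.float64(0.9204382848277861))
```

View pics/w4.png

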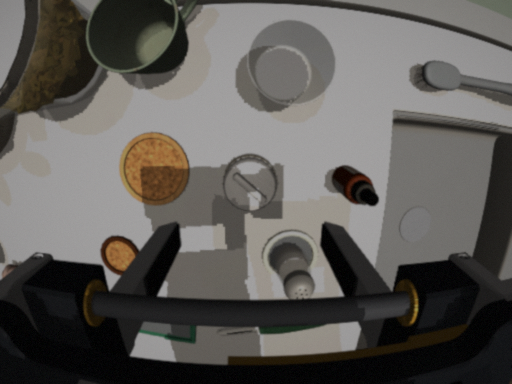

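View pics/s4.png

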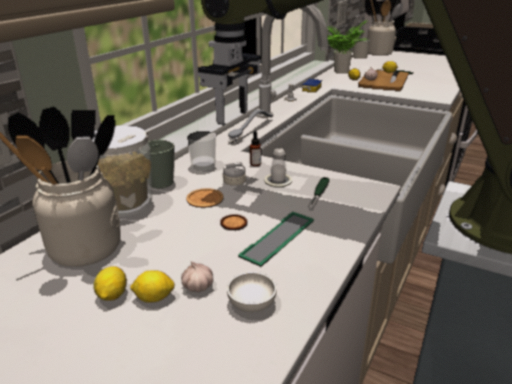

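Emit:
jog_arm(increments=[[0.08,0,3.5,0,0,0,9.4],[0,0,3.5,0,0,0,9.4],[0,0,3.0,0,0,0,9.4],[0,0,2.0,0,0,0,9.4],[0,0,1.1,0,0,0,9.4],[0,0,0,0,0,0,9.4],[0,0,0,0,0,0,0],[0,0,0,0,0,0,0],[0,0,0,0,0,0,0],[0,0,0,0,0,0,0],[0,0,0,0,0,0,0]], squeeze=25)

```text
clock: 15.1
eef_pos: [646.5, 107.6, 31.3]
eef_rot: [-3.142, -0.0, 0.001]
wrist_force: [-0.8, -0.2, 1.9]
finger_gap: 58.7
```

Emit:
jog_arm(increments=[[0,0,-1,0,0,0,0],[0,0,-2,0,0,0,0],[0,-1,0,0,0,0,0],[0.2,-2.5,0,0,0,0,0],[0.3,-3,0,0,0,0,0],[0.3,-2.7,0,0,0,0,0],[0.2,-1.7,0,0,0,0,0],[0.15,-0.98,0,0,0,0,0],[0,0,0,0,0,0,0],[0,0,0,0,0,0,0]])

```text
clock: 16.35
eef_pos: [657.9, 225.6, 61.0]
eef_rot: [3.141, 0.0, 0.0]
wrist_force: [-0.9, -0.2, -1.4]
finger_gap: 58.4
```

```bash
python3 - <<'E'
from fit import *
c=camera('wrist'); save(c,'w5'); c=camera('side'); u=proj(c,[658,226,40])[0].astype(int); cv2.imwrite('pics/z5.png',cv2.resize(c['image'][u[1]-50:u[1]+50,u[0]-60:u[0]+60,::-1],None,fx=6,fy=6,interpolation=cv2.INTER_CUBIC))
E
```

```text
(no output)
```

View pics/w5.png

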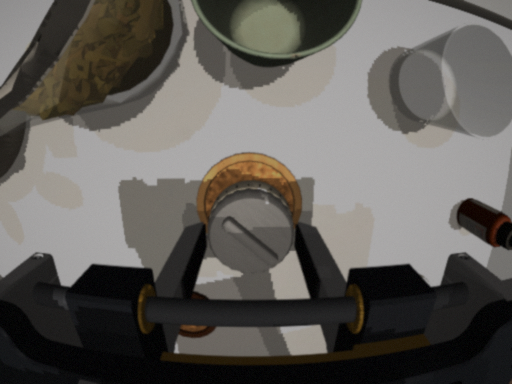

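View pics/z5.png

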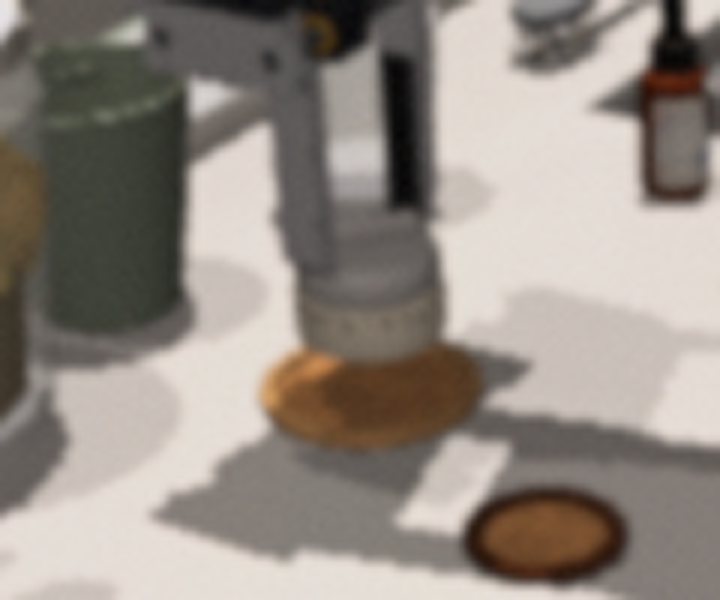

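Emit:
jog_arm(increments=[[0,-0.08,1,0,0,0,0],[0,0,1,0,0,0,0],[0,0,0.4,0,0,0,0],[0,0,0.15,0,0,0,0],[0,0,0.1,0,0,0,0],[0,0,0,0,0,0,0],[0,0,0,0,0,0,0]])

```text
clock: 17.32
eef_pos: [657.9, 227.2, 34.8]
eef_rot: [-3.142, -0.0, 0.001]
wrist_force: [-0.2, -0.5, -1.0]
finger_gap: 58.6
```

Emit:
jog_arm(increments=[[0,0,0.06,0,0,0,0],[0,0,0,0,0,0,0],[0,0,0,0,0,0,7],[0,0,0,0,0,0,9.4],[0,0,0,0,0,0,9.4],[0,0,0,0,0,0,9.4],[0,0,-1.5,0,0,0,9.4],[0,0,-4,0,0,0,9.4],[0,0,-4,0,0,0,9.4],[0,1,-3.5,0,0,0,9.4],[-0.2,3.6,0,0,0,0,9.4],[-0.2,5,0,0,0,0,9.4],[-0.2,5,0,0,0,0,9.4],[-0.2,4.5,0,0,0,0,9.4],[-0.2,3,0,0,0,0,9.4],[0,1.4,0,0,0,0,9.4],[0,0,0,0,0,0,9.4],[0,0,0,0,0,0,9.4]])

```text
clock: 19.58
eef_pos: [648.1, -6.7, 164.1]
eef_rot: [-3.141, -0.0, 0.002]
wrist_force: [-0.0, 0.1, 0.0]
finger_gap: 94.3
```

```bash
python3 - <<'E'
from fit import *
cs=[(camera('wrist'),True),(camera('side'),False),(camera('scene'),False)]
save(cs[0][0],'w6'); save(cs[1][0],'s6')
for i,n,g,z in ((0,"dropper_mid",(648,-10),0),(2,"timer_mid",(658,227),3),(1,"timer_mid",(658,227),3),(1,"dropper_mid",(648,-10),0)):
    c,f=cs[i]; r=regions_of(c,n)
    if r: print(i,n,r[0]['conf'],fit([(c,f,r[0]['mask'].astype(float))],n,g,z))
E
```

```text
0 dropper_mid 0.91 (array([648.50245011,  -9.97354102]), np.float64(0.9378481823011018))
2 timer_mid 0.92 (array([655.88342285, 224.94067383]), np.float64(0.857322967009876))
1 timer_mid 0.73 (array([657.2693119 , 225.81745338]), np.float64(0.871514766592569))
1 dropper_mid 0.64 (array([644.96891022,  -7.69289398]), np.float64(0.8906193600441642))
```

View pics/w6.png

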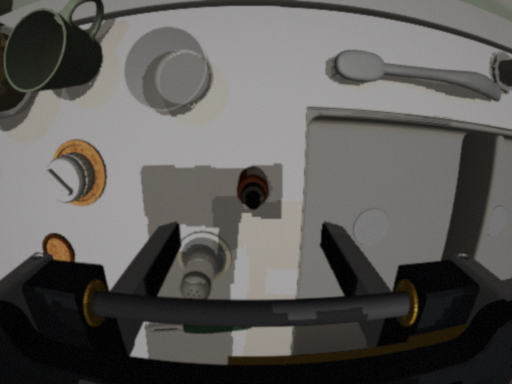

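View pics/s6.png

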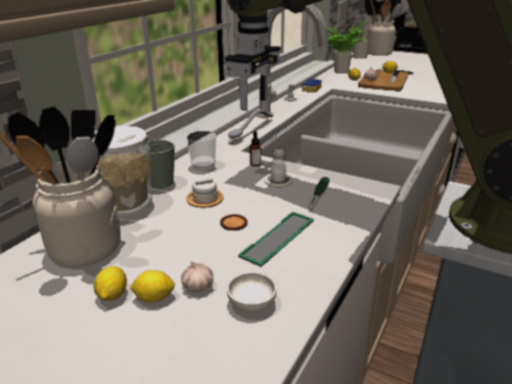

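Emit:
jog_arm(increments=[[0,0.28,3.5,0,0,0,9.4],[0,0,3.5,0,0,0,9.4],[0,0,3.0,0,0,0,9.4],[0,0,2.1,0,0,0,9.4],[0,0,0,0,0,0,7],[0,0,0,0,0,0,5],[0,0,0,0,0,0,0],[0,0,0,0,0,0,0],[0,0,0,0,0,0,0],[0,0,0,0,0,0,0],[0,0,0,0,0,0,0]], squeeze=20)

```text
clock: 21.3
eef_pos: [648.0, -10.6, 43.0]
eef_rot: [-3.141, -0.0, 0.001]
wrist_force: [-0.0, 1.4, 1.2]
finger_gap: 31.4
```

Emit:
jog_arm(increments=[[0,0,-1,0,0,0,0],[0,0,-3,0,0,0,0],[0,0,-4,0,0,0,0],[0,0,-3,0,0,0,0],[0,0,-1,0,0,0,0],[-0.55,-1.5,0,0,0,0,0],[-1.3,-3.5,0,0,0,0,0],[-1.7,-4.5,0,0,0,0,0],[-1.85,-5,0,0,0,0,0],[-1.85,-5,0,0,0,0,0],[-1.7,-4.5,0,0,0,0,0],[-1.3,-3.5,0,0,0,0,0],[-0.55,-1.5,0,0,0,0,0],[-0.35,-1,0,0,0,0,0],[0,0,0,0,0,0,0],[0,0,0,0,0,0,0]])

```text
clock: 23.3
eef_pos: [536.7, 288.4, 162.8]
eef_rot: [3.141, 0.0, -0.0]
wrist_force: [-0.4, 0.7, 0.3]
finger_gap: 31.1
```

```bash
python3 - <<'E'
from fit import *
c=camera('wrist'); save(c,'w7'); n="dropper_holder_floor"
r=regions_of(c,n)
if r: print(n,r[0]['conf'],fit([(c,True,r[0]['mask'].astype(float))],n,(537,290),0))
print(proj(c,[[537,290,117+102],[537,290,117]],True))
c=camera('side'); save(c,'s7')
E
```

```text
dropper_holder_floor 0.98 (array([536.24704508, 289.02171769]), np.float64(0.864778641989225))
[[245.65145721 272.09176151]
 [247.40012131 208.62850574]]
```

View pics/w7.png

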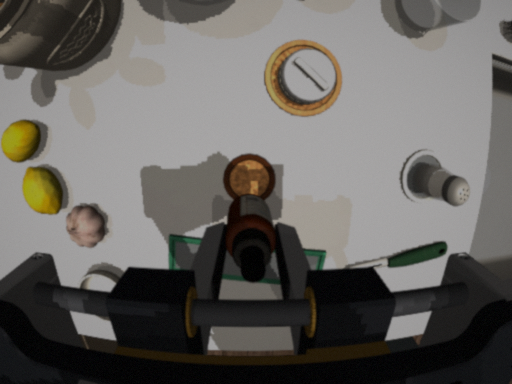

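View pics/s7.png

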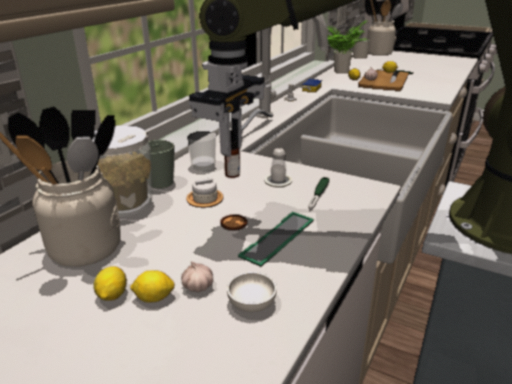

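Emit:
jog_arm(increments=[[0,-0.08,2,0,0,0,0],[0,0,3.5,0,0,0,0],[0,0,3,0,0,0,0],[0,0,1.7,0,0,0,0],[0,0,0.8,0,0,0,0],[0,0,0.3,0,0,0,0],[0,0,0.2,0,0,0,0],[0,0,0.1,0,0,0,0],[0,0,0,0,0,0,0],[0,0,0,0,0,0,0]])

```text
clock: 24.7
eef_pos: [536.4, 290.1, 47.2]
eef_rot: [-3.141, -0.0, 0.001]
wrist_force: [0.4, -0.3, -0.7]
finger_gap: 31.0
```

Emit:
jog_arm(increments=[[0,0,0.07,0,0,0,0],[0,0,0.05,0,0,0,0],[0,0,0,0,0,0,0]])

```text
clock: 25.08
eef_pos: [536.4, 290.1, 45.9]
eef_rot: [-3.141, -0.0, 0.001]
wrist_force: [0.8, -0.4, 0.6]
finger_gap: 31.5
```

Emit:
jog_arm(increments=[[0,0,0,0,0,0,5],[0,0,0,0,0,0,8],[0,0,0,0,0,0,8],[0,0,0,0,0,0,8],[0,0,-1,0,0,0,8],[0,0,-4,0,0,0,8],[0,0,-5,0,0,0,8],[-1,1.5,-4,0,0,0,8],[-2,4,-1.5,0,0,0,8],[-2.5,5,0,0,0,0,8],[-2.5,5,0,0,0,0,8],[-2,4,0,0,0,0,8],[-1.5,2.5,0,0,0,0,8],[0,0,0,0,0,0,8],[0,0,0,0,0,0,8]])

```text
clock: 26.95
eef_pos: [421.9, 70.4, 201.3]
eef_rot: [-3.141, -0.001, 0.001]
wrist_force: [0.2, -0.0, -0.7]
finger_gap: 79.9
```

```bash
python3 - <<'E'
from fit import *
cs=[(camera('wrist'),True),(camera('side'),False),(camera('scene'),False)]
save(cs[1][0],'s8'); save(cs[0][0],'w8')
for i,n,g,z in ((2,"dropper_mid",(536,290),3),(1,"dropper_mid",(536,290),3),(0,"dropper_mid",(536,290),3)):
    c,f=cs[i]; r=regions_of(c,n)
    if r: print(i,n,r[0]['conf'],fit([(c,f,r[0]['mask'].astype(float))],n,g,z))
for c,f in cs:
    r=regions_of(c,"peeler_mid")
    if not r: continue
    m=r[0]['mask']; q=np.argwhere(m)[:,::-1]
    W=np.array([ray(c,u,v,8,f)[:2] for u,v in q]); mu=W.mean(0); 
    d=np.linalg.svd(W-mu)[2][0]; d=d*np.sign(d[1]); s=(W-mu)@d; w=(W-mu)@[-d[1],d[0]]
    print(r[0]['conf'],'blade end',mu+d*s.max(),'handle end',mu+d*s.min(),'mid',mu+d*(s.max()+s.min())/2,'yaw',np.arctan2(d[1],d[0]),'len',np.ptp(s),'wid',np.ptp(w))
E
```

```text
2 dropper_mid 0.7 (array([535.9866578 , 290.54423898]), np.float64(0.8957235807018079))
1 dropper_mid 0.85 (array([533.71359253, 292.44967651]), np.float64(0.9067933198449986))
0 dropper_mid 0.55 (array([534.94760895, 290.71273422]), np.float64(0.9101725502824404))
0.94 blade end [408.91548301 158.56842085] handle end [434.52785042 -10.69783121] mid [421.72166671  73.93529482] yaw 1.7209711909766858 len 171.1930414729885 wid 26.44721248252813
0.58 blade end [408.66737388 150.98405519] handle end [432.41391478  -5.22359679] mid [420.54064433  72.8802292 ] yaw 1.721660320949166 len 158.0023061273834 wid 23.04683769183123
0.64 blade end [408.12278153 155.32584689] handle end [433.94592036  -7.36982588] mid [421.03435094  73.97801051] yaw 1.7282037799365013 len 164.73225682017107 wid 22.150592201088408
```

View pics/s8.png

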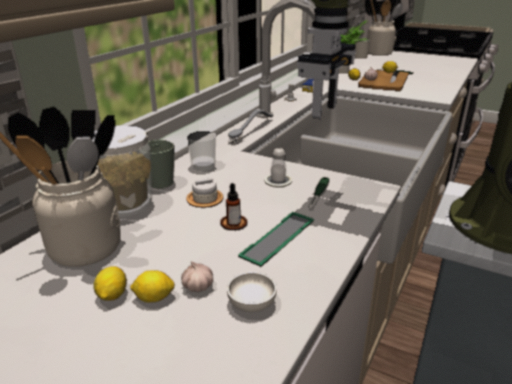

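View pics/w8.png

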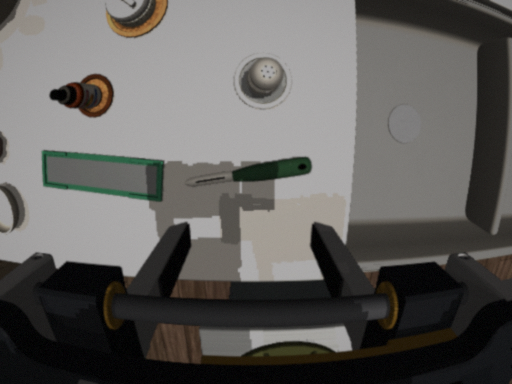

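Emit:
jog_arm(increments=[[0,0,0,0,0,-9.86,8],[0,0,0,0,0,-9.86,8],[0,0,0,0,0,-9.86,8],[0,0,0,0,0,-9.86,8],[0,0,0,0,0,-9.86,8],[0,0,0,0,0,-9.86,8],[0,0,0,0,0,-9.86,8],[0,0,0,0,0,-9.86,8],[0,0,0,0,0,-9.86,8],[0,0,0,0,0,-9.86,7],[-1.65,0,3,0,0,0,7],[0,0,5,0,0,0,7],[0,0,0,0,0,0,7],[0,0,0,0,0,0,7]])

```text
clock: 29.15
eef_pos: [424.7, 53.8, 122.4]
eef_rot: [3.14, 0.0, 1.722]
wrist_force: [0.5, 0.2, -0.7]
finger_gap: 69.7
```

```bash
python3 - <<'E'
from fit import *
c=camera('wrist'); save(c,'w9'); f=True
for i in (0,):
    r=regions_of(c,"peeler_mid")
    if not r: continue
    m=r[0]['mask']; q=np.argwhere(m)[:,::-1]
    W=np.array([ray(c,u,v,8,f)[:2] for u,v in q]); mu=W.mean(0); 
    d=np.linalg.svd(W-mu)[2][0]; d=d*np.sign(d[1]); s=(W-mu)@d
    print(r[0]['conf'],'blade end',mu+d*s.max(),'handle end',mu+d*s.min(),'mid',mu+d*(s.max()+s.min())/2,'yaw',np.arctan2(d[1],d[0]),'len',np.ptp(s))
E
```

```text
0.82 blade end [409.37427826 156.41973537] handle end [434.3430231  -11.02166553] mid [421.85865068  72.69903492] yaw 1.7188248450481547 len 169.29282605277075
```

View pics/w9.png

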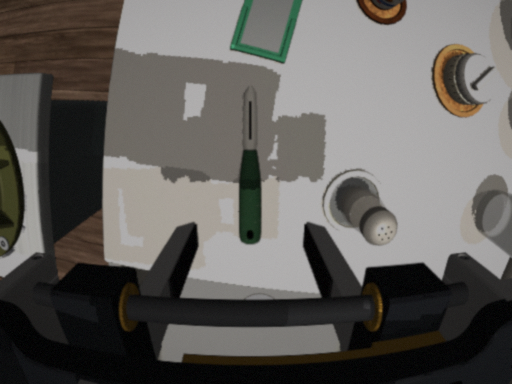

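Emit:
jog_arm(increments=[[0,0,3,0,0,0,7],[0,0,3,0,0,0,7],[0,0,2,0,0,0,7],[0,0,1,0,0,0,7],[0,0,0.7,0,0,0,7],[0,0,0,0,0,0,7],[0,0,0,0,0,0,0],[0,0,0,0,0,0,0],[0,0,0,0,0,0,0],[0,0,0,0,0,0,0],[0,0,0,0,0,0,0]], squeeze=25)

```text
clock: 30.62
eef_pos: [423.9, 53.7, 23.8]
eef_rot: [3.142, 0.0, 1.722]
wrist_force: [-0.4, -0.3, 0.7]
finger_gap: 23.5
```

Emit:
jog_arm(increments=[[0,0,-1,0,0,0,0],[0,0,-3,0,0,0,0],[0,0,-2,0,0,0,0],[1,0.2,0,0,0,0,0],[3,0.4,0,0,0,0,0],[4,0.5,0,0,0,0,0],[4.5,0.6,0,0,0,0,0],[4,0.5,0,0,0,0,0],[3,0.4,0,0,0,0,0],[1.6,0.15,0,0,0,0,0],[0.75,0.1,0,0,0,0,0],[0,0,0,0,0,7.7,0],[0,0,0,0,0,7.7,0],[0,0,0,0,0,0,0],[0,0,0,0,0,0,0]])

```text
clock: 32.5
eef_pos: [419.4, 273.6, 83.7]
eef_rot: [-3.142, 0.0, 1.455]
wrist_force: [0.5, 0.9, -0.7]
finger_gap: 0.1
```

```bash
python3 - <<'E'
from fit import *
for k in('wrist','scene','side'):
    c=camera(k); f=k=='wrist'; save(c,k+'10')
    r=regions_of(c,"peeler_mid")
    if r:
        m=r[0]['mask']; q=np.argwhere(m)[:,::-1]
        W=np.array([ray(c,u,v,69,f)[:2] for u,v in q]); mu=W.mean(0); 
        d=np.linalg.svd(W-mu)[2][0]; d=d*np.sign(d[1]); s=(W-mu)@d
        print(k,r[0]['conf'],'blade end',mu+d*s.max(),'handle end',mu+d*s.min(),'yaw',np.arctan2(d[1],d[0]),'len',np.ptp(s))
    r=regions_of(c,"peeler_tray_floor")
    if r: print(k,fit([(c,f,r[0]['mask'].astype(float))],"peeler_tray_floor",(421.6,293.7,145.3),0,True))
E
```

```text
wrist (array([422.7000085 , 293.22079701, 145.66884168]), np.float64(0.7934492451449583))
scene (array([422.55479703, 295.2368268 , 144.56049399]), np.float64(0.9211292756161373))
side 0.79 blade end [368.98323685 249.26026134] handle end [392.60217859 107.45155725] yaw 1.735836305766324 len 143.76217501788477
side (array([421.29145018, 295.51141437, 146.37373599]), np.float64(0.9459322166649882))
```

View pics/wrist10.png

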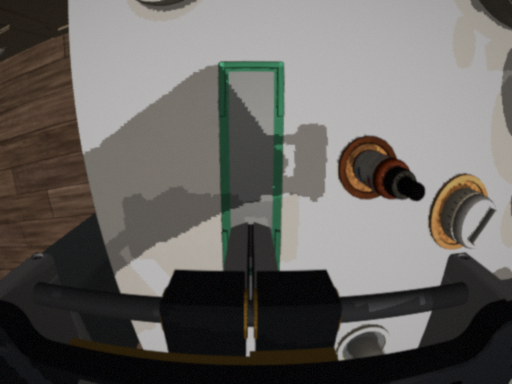

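View pics/side10.png

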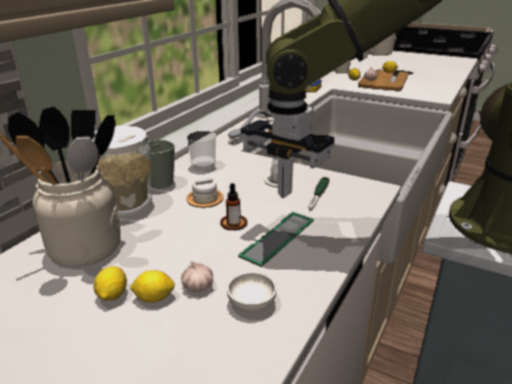

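```bash
python3 - <<'E'
from fit import *
for k in('scene','side'):
    c=camera(k); f=k=='wrist'
    r=regions_of(c,"peeler_mid")
    if r:
        m=r[0]['mask']; q=np.argwhere(m)[:,::-1]
        W=np.array([ray(c,u,v,8,f)[:2] for u,v in q]); mu=W.mean(0); 
        d=np.linalg.svd(W-mu)[2][0]; d=d*np.sign(d[1]); s=(W-mu)@d
        print(k,r[0]['conf'],'blade end',mu+d*s.max(),'handle end',mu+d*s.min(),'mid',mu+d*(s.max()+s.min())/2,'yaw',np.arctan2(d[1],d[0]),'len',np.ptp(s))
        u=proj(c,[421,74,10])[0].astype(int); cv2.imwrite(f'pics/z11{k}.png',cv2.resize(c['image'][u[1]-40:u[1]+40,u[0]-50:u[0]+50,::-1],None,fx=7,fy=7,interpolation=cv2.INTER_CUBIC))
E
```

```text
side 0.54 blade end [407.522446   156.18604295] handle end [432.75297499  -9.19661568] mid [420.1377105   73.49471364] yaw 1.7221875230049877 len 167.2961546714521
```

View pics/z11side.png

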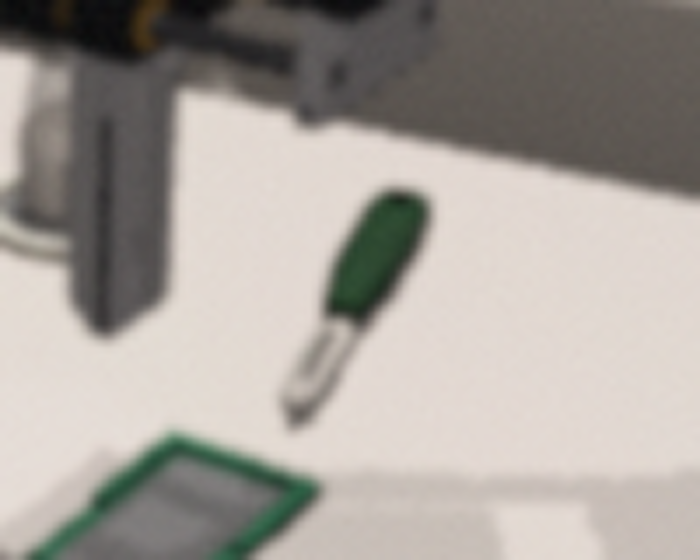

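Emit:
jog_arm(increments=[[0,0,0,0,0,-7.7,5],[0,0,0,0,0,-7.7,5],[-1,-0.1,0,0,0,0,5],[-3,-0.4,0,0,0,0,5],[-4,-0.5,0,0,0,0,6],[-5,-0.6,0,0,0,0,6],[-4.5,-0.6,0,0,0,0,6],[-3,-0.3,0,0,0,0,6],[-2,-0.23,0,0,0,0,6],[-0.8,-0.1,0,0,0,0,6],[0,0,0,0,0,0,6],[0,0,0,0,0,0,6]])

```text
clock: 34.65
eef_pos: [426.2, 39.9, 83.7]
eef_rot: [-3.142, -0.0, 1.721]
wrist_force: [0.4, -0.0, -0.9]
finger_gap: 59.9
```

```bash
python3 - <<'E'
from fit import *
for k in('wrist','scene','side'):
    c=camera(k); f=k=='wrist'
    if f: save(c,'w11')
    r=regions_of(c,"peeler_mid")
    if r:
        m=r[0]['mask']; q=np.argwhere(m)[:,::-1]
        W=np.array([ray(c,u,v,8,f)[:2] for u,v in q]); mu=W.mean(0); 
        d=np.linalg.svd(W-mu)[2][0]; d=d*np.sign(d[1]); s=(W-mu)@d
        print(k,r[0]['conf'],'blade end',mu+d*s.max(),'handle end',mu+d*s.min(),'mid',mu+d*(s.max()+s.min())/2,'yaw',np.arctan2(d[1],d[0]),'len',np.ptp(s))
E
```

```text
wrist 0.87 blade end [408.86128292 157.06211723] handle end [434.44211332  -9.92786745] mid [421.65169812  73.56712489] yaw 1.722802471679978 len 168.93795863807793
scene 0.64 blade end [409.20305012 155.5272944 ] handle end [432.81738098 -10.04970976] mid [421.01021555  72.73879232] yaw 1.712459425997391 len 167.25244670630454
side 0.81 blade end [407.2011342  156.11692157] handle end [433.73494892  -9.9242329 ] mid [420.46804156  73.09634433] yaw 1.7292591487018136 len 168.14787628745927
```

View pics/w11.png

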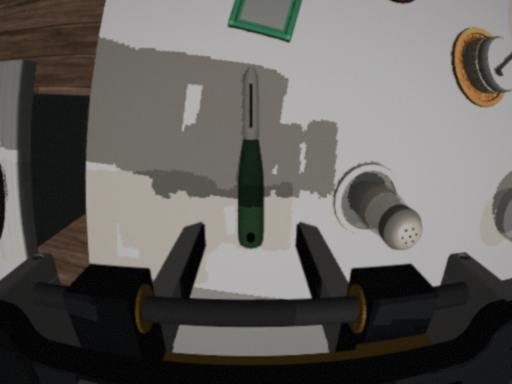

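Emit:
jog_arm(increments=[[0,0,2.5,0,0,0,6],[0,0,2,0,0,0,6],[0,0,1,0,0,0,6],[0,0,0.4,0,0,0,6],[0,0,0.1,0,0,0,6],[0,0,0,0,0,0,6],[0,0,0,0,0,0,0],[0,0,0,0,0,0,0],[0,0,0,0,0,0,0],[0,0,0,0,0,0,0],[0,0,0,0,0,0,0],[0,0,0,0,0,0,0]], squeeze=40)

```text
clock: 36.45
eef_pos: [426.2, 39.4, 23.7]
eef_rot: [-3.141, 0.0, 1.722]
wrist_force: [-0.3, -0.0, 0.2]
finger_gap: 3.2
```

Emit:
jog_arm(increments=[[0,0,-0.2,0,0,0,0],[0,0,-0.3,0,0,0,0],[0,0,-0.3,0,0,0,0],[0,0,0,0,0,0,0]])

```text
clock: 36.95
eef_pos: [426.5, 39.4, 32.0]
eef_rot: [3.141, 0.0, 1.722]
wrist_force: [0.5, 0.2, 0.5]
finger_gap: 0.7
```

```bash
python3 - <<'E'
from fit import *
for k in('wrist','scene','side'):
    c=camera(k); f=k=='wrist'
    if f: save(c,'w12')
    else:
        u=proj(c,[421,60,20])[0].astype(int); cv2.imwrite(f'pics/z12{k}.png',cv2.resize(c['image'][u[1]-40:u[1]+40,u[0]-50:u[0]+50,::-1],None,fx=7,fy=7,interpolation=cv2.INTER_CUBIC))
    r=regions_of(c,"peeler_mid")
    if r:
        m=r[0]['mask']; q=np.argwhere(m)[:,::-1]
        W=np.array([ray(c,u,v,8,f)[:2] for u,v in q]); mu=W.mean(0); 
        d=np.linalg.svd(W-mu)[2][0]; d=d*np.sign(d[1]); s=(W-mu)@d
        print(k,r[0]['conf'],'blade end',mu+d*s.max(),'handle end',mu+d*s.min(),'mid',mu+d*(s.max()+s.min())/2,'yaw',np.arctan2(d[1],d[0]),'len',np.ptp(s))
E
```

```text
wrist 0.88 blade end [408.26753817 158.82407359] handle end [427.95859725  33.77072311] mid [418.11306771  96.29739835] yaw 1.7269752501216977 len 126.59414786902174
scene 0.64 blade end [408.97789624 155.48460968] handle end [430.85011496   7.38290103] mid [419.9140056   81.43375536] yaw 1.7174202470206434 len 149.70808280013972
side 0.61 blade end [406.35377525 159.74203681] handle end [432.68288349 -10.10169433] mid [419.51832937  74.82017124] yaw 1.7245917726082516 len 171.87237983382317
```

View pics/w12.png

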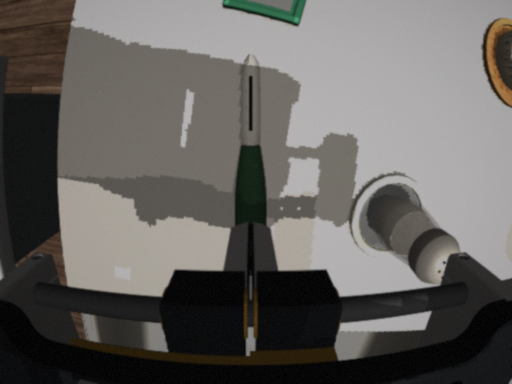

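View pics/z12side.png

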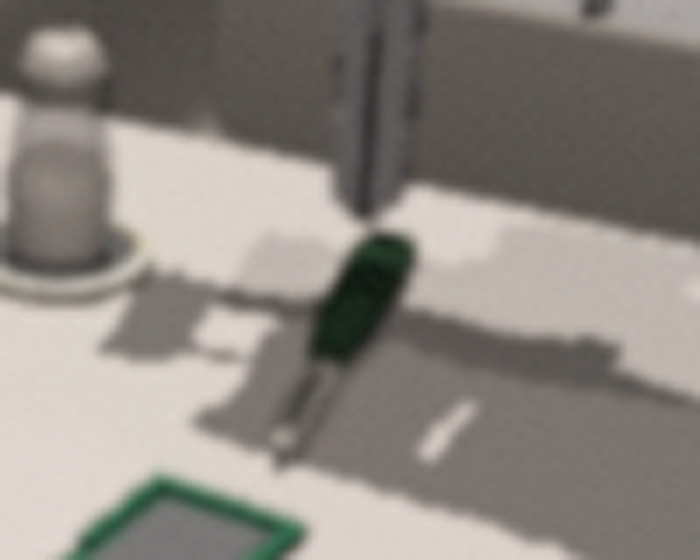

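View pics/z12scene.png

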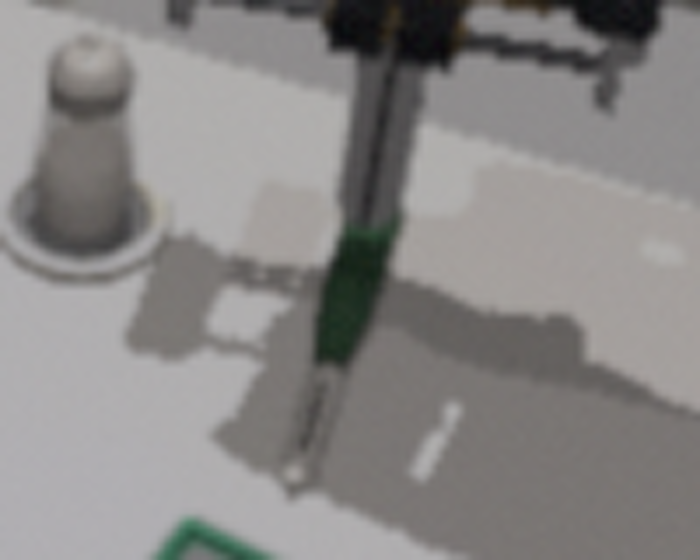

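```bash
python3 - <<'E'
from fit import *
print(read_state()['eef_pos'])
for k in('scene','side'):
    c=camera(k); u=proj(c,[421,60,20])[0].astype(int)
    for z in (0,10,20,30): print(k,z,((proj(c,[426.5,39.4,z])[0]-u+[50,40])*7).round())
    print('handle end top',((proj(c,[433,-8,17])[0]-u+[50,40])*7).round(),'blade',((proj(c,[408.5,157,5])[0]-u+[50,40])*7).round())
E
```

```text
[426.2598618   39.36724635  31.67654605]
scene 0 [353. 284.]
scene 10 [356. 266.]
scene 20 [359. 248.]
scene 30 [363. 230.]
handle end top [383. 178.] blade [291. 486.]
side 0 [358. 307.]
side 10 [360. 282.]
side 20 [362. 258.]
side 30 [363. 233.]
handle end top [393. 211.] blade [276. 450.]
```

```bash
python3 - <<'E'
from fit import *
c=camera('wrist'); s=read_state(); p=s['eef_pos']; Rm=R.from_euler('xyz',s['eef_rot']).as_matrix()
print(s['finger_gap'],p)
for o in (-20,-10,0,3,10,22):
    print(o,[proj(c,p+Rm@[x,y,o],True)[0].round(1).tolist() for x,y in((8,0),(8,12.5),(8,-12.5),(8,47),(8,-47),(8,59.5),(-8,47),(0,47))])
cv2.imwrite('pics/z13.png',cv2.resize(c['image'][190:310,150:350,::-1],None,fx=4,fy=4,interpolation=cv2.INTER_CUBIC))
E
python3 - <<'E'
import cv2
i=cv2.imread('pics/w6.png'); cv2.imwrite('pics/z14.png',cv2.resize(i[190:310,110:390],None,fx=2.8,fy=2.8,interpolation=cv2.INTER_CUBIC))
E
```

```text
0.04989907859183454 [426.26213319  39.3647007   31.69097306]
-20 [[249.8, 229.6], [270.3, 229.6], [229.4, 229.5], [325.2, 228.9], [174.6, 228.7], [344.0, 228.5], [322.9, 251.8], [324.0, 240.6]]
-10 [[249.9, 223.6], [269.3, 223.6], [230.4, 223.6], [321.6, 223.1], [178.1, 223.0], [339.7, 222.8], [319.6, 245.2], [320.6, 234.3]]
0 [[249.9, 218.2], [268.4, 218.2], [231.4, 218.2], [318.4, 217.9], [181.4, 217.7], [335.7, 217.6], [316.6, 239.1], [317.5, 228.6]]
3 [[249.9, 216.7], [268.1, 216.7], [231.6, 216.6], [317.5, 216.4], [182.3, 216.2], [334.6, 216.2], [315.7, 237.4], [316.6, 227.0]]
10 [[249.9, 213.3], [267.6, 213.3], [232.2, 213.2], [315.4, 213.0], [184.4, 212.9], [332.0, 212.9], [313.8, 233.5], [314.6, 223.4]]
22 [[249.9, 207.9], [266.7, 207.9], [233.1, 207.9], [312.1, 207.8], [187.7, 207.6], [328.0, 207.7], [310.7, 227.4], [311.5, 217.7]]
```

View pics/z13.png

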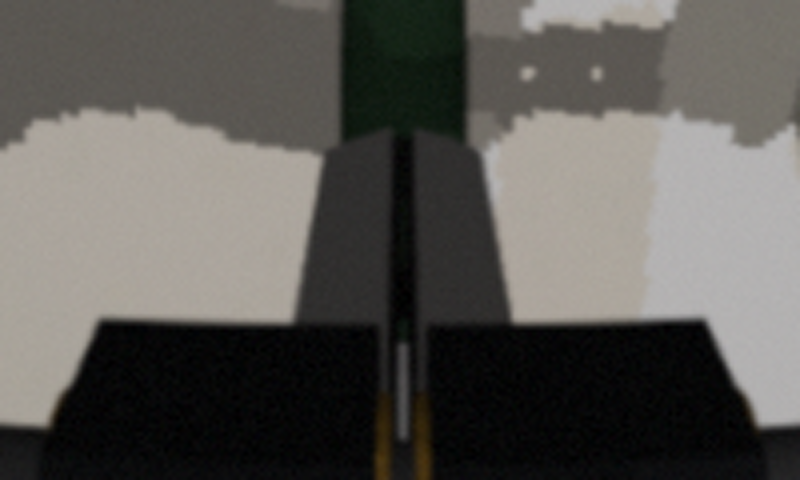

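View pics/z14.png

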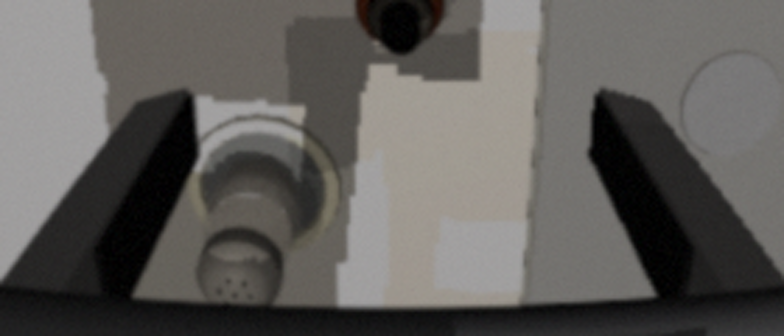

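Emit:
jog_arm(increments=[[0,0,-1,0,0,0,6],[0,0,-1,0,0,0,6],[0.7,0,0,0,0,0,6],[0.73,0,0,0,0,0,6],[0,0,0,0,0,0,6],[0,0,0,0,0,0,6],[0,0,1.5,0,0,0,6],[0,0,1.5,0,0,0,6],[0,0,1,0,0,0,6],[0,0,0.6,0,0,0,6],[0,0,0,0,0,0,6]], squeeze=20)

```text
clock: 38.78
eef_pos: [424.0, 53.5, 5.4]
eef_rot: [-3.141, -0.0, 1.722]
wrist_force: [-0.1, 1.2, 0.3]
finger_gap: 59.7
```

```bash
python3 - <<'E'
from fit import *
s=read_state();print(s['eef_pos'],s['wrist_force'])
for k in('wrist','scene','side'):
    c=camera(k); f=k=='wrist'
    if f: save(c,'w15')
    else:
        u=proj(c,[424,60,20])[0].astype(int); cv2.imwrite(f'pics/z15{k}.png',cv2.resize(c['image'][u[1]-40:u[1]+40,u[0]-50:u[0]+50,::-1],None,fx=7,fy=7,interpolation=cv2.INTER_CUBIC))
        for o in (0,10,20): print(k,o,[((proj(c,[424+a,53.5+b,o])[0]-u+[50,40])*7).round().tolist() for a,b in((30,8+4),(-30,8-4))])
E
```

```text
[423.98465283  53.47498755   5.36810631] [-0.13652373  1.21698678  0.32422808]
scene 0 [[274.0, 304.0], [421.0, 338.0]]
scene 10 [[276.0, 286.0], [425.0, 320.0]]
scene 20 [[279.0, 268.0], [428.0, 302.0]]
side 0 [[267.0, 319.0], [431.0, 348.0]]
side 10 [[268.0, 295.0], [433.0, 323.0]]
side 20 [[269.0, 270.0], [435.0, 298.0]]
```

View pics/w15.png

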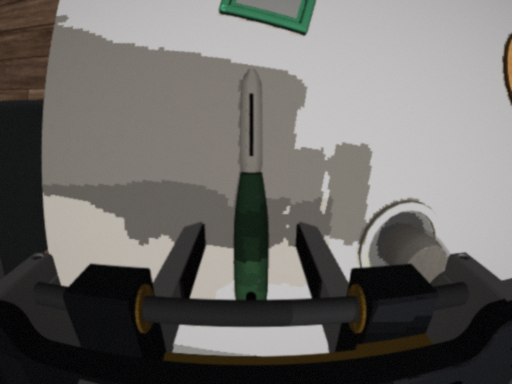

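View pics/z15side.png

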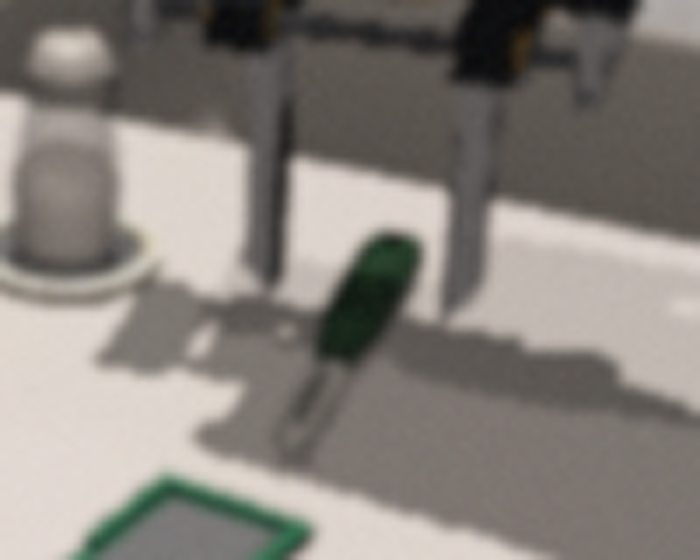

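View pics/z15scene.png

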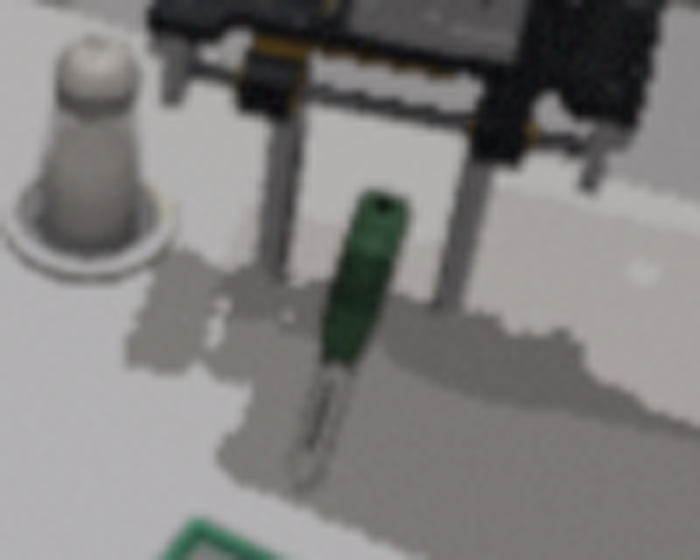

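Emit:
jog_arm(increments=[[0,0,0.5,0,0,0,6],[0,0,0.3,0,0,0,6],[0,0,0.2,0,0,0,6],[0,0,0,0,0,0,6]])

```text
clock: 39.42
eef_pos: [424.1, 53.5, -4.4]
eef_rot: [-3.141, -0.0, 1.722]
wrist_force: [-0.2, 0.2, 0.0]
finger_gap: 60.1
```

Close, then a small slow lift to check the hold.

Emit:
jog_arm(increments=[[0,0,0,0,0,0,0],[0,0,0,0,0,0,0],[0,0,0,0,0,0,0],[0,0,0,0,0,0,0],[0,0,0,0,0,0,0],[0,0,0,0,0,0,0],[0,0,0,0,0,0,0],[0,0,0,0,0,0,0],[0,0,-0.3,0,0,0,0],[0,0,-0.5,0,0,0,0],[0,0,-0.5,0,0,0,0],[0,0,0,0,0,0,0]], squeeze=25)

```text
clock: 40.92
eef_pos: [424.4, 53.5, 9.2]
eef_rot: [3.141, 0.0, 1.722]
wrist_force: [0.5, -0.8, 0.1]
finger_gap: 21.7
```

```bash
python3 - <<'E'
from fit import *
s=read_state();print(s['eef_pos'],s['wrist_force'],s['finger_gap'])
for k in('wrist','side'):
    c=camera(k); f=k=='wrist'
    if f: save(c,'w16')
    else:
        u=proj(c,[424,60,20])[0].astype(int); cv2.imwrite(f'pics/z16{k}.png',cv2.resize(c['image'][u[1]-40:u[1]+40,u[0]-50:u[0]+50,::-1],None,fx=7,fy=7,interpolation=cv2.INTER_CUBIC))
E
```

```text
[424.41792147  53.50582651   9.22840832] [ 0.47616795 -0.75164701  0.11632269] 21.72561148233049
```

View pics/w16.png

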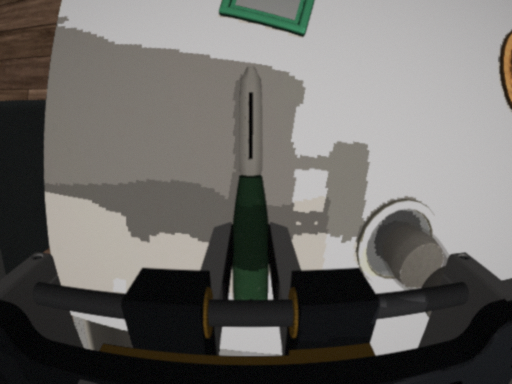

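View pics/z16side.png

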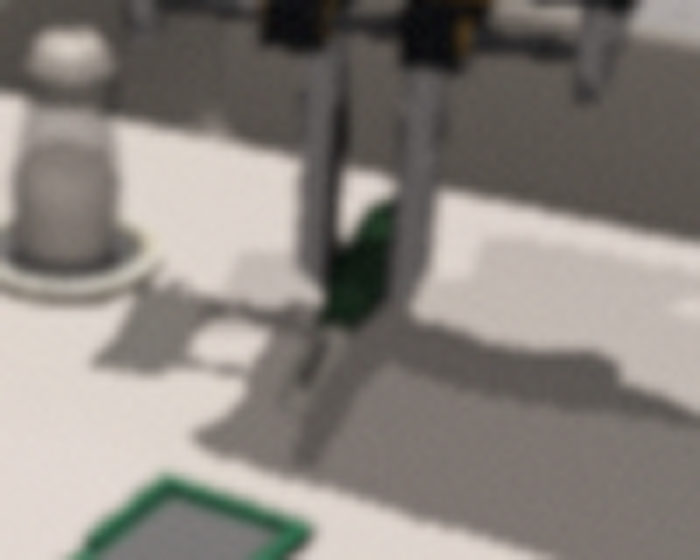

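Emit:
jog_arm(increments=[[0,0,-1,0,0,0,0],[0,0,-2,0,0,0,0],[0,0,-1.5,0,0,0,0],[1,0.2,0,0,0,0,0],[3,0.4,0,0,0,0,0],[4,0.5,0,0,0,0,0],[4.5,0.6,0,0,0,0,0],[4,0.5,0,0,0,0,0],[3,0.4,0,0,0,0,0],[1.6,0.15,0,0,0,0,0],[0.79,0.08,0,0,0,0,0],[0,0,0,0,0,7.7,0],[0,0,0,0,0,7.7,0],[0,0,0,0,0,0,0],[0,0,0,0,0,0,0]])

```text
clock: 42.9
eef_pos: [419.3, 273.8, 53.7]
eef_rot: [-3.142, 0.0, 1.455]
wrist_force: [0.3, -0.2, -0.5]
finger_gap: 22.1
```

```bash
python3 - <<'E'
from fit import *
s=read_state();print(s['eef_pos'],s['eef_rot'],s['wrist_force'],s['finger_gap'])
zo=s['eef_pos'][2]+4.4
for k in('wrist','scene','side'):
    c=camera(k); f=k=='wrist'; save(c,k+'17')
    r=regions_of(c,"peeler_mid")
    if r:
        m=r[0]['mask']; q=np.argwhere(m)[:,::-1]
        W=np.array([ray(c,u,v,zo+8,f)[:2] for u,v in q]); mu=W.mean(0); 
        d=np.linalg.svd(W-mu)[2][0]; d=d*np.sign(d[1]); t=(W-mu)@d
        print(k,r[0]['conf'],'blade end',mu+d*t.max(),'handle end',mu+d*t.min(),'yaw',np.arctan2(d[1],d[0]),'len',np.ptp(t))
E
```

```text
[419.31716553 273.81407145  53.71275021] [-3.14153854e+00  9.52554021e-05  1.45527626e+00] [ 0.34849976 -0.23226371 -0.51056558] 22.08603106529608
wrist 0.73 blade end [431.9029914  378.08151837] handle end [414.1159033  225.40441205] yaw 1.4548178055769148 len 153.7097241527033
scene 0.89 blade end [430.29187379 378.28663601] handle end [415.31976875 219.33447254] yaw 1.4768808978646635 len 159.65573651074334
side 0.58 blade end [427.83199953 376.44982696] handle end [413.42696252 218.87613179] yaw 1.479631945687252 len 158.23076343954006
```

View pics/wrist17.png

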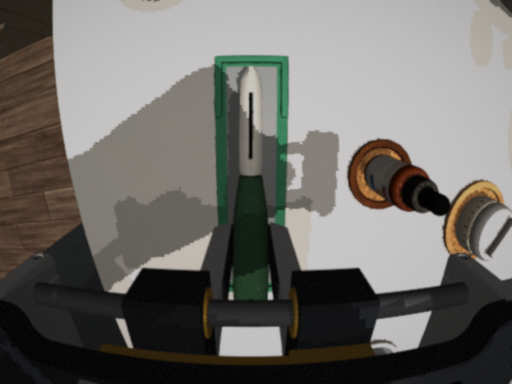

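View pics/side17.png

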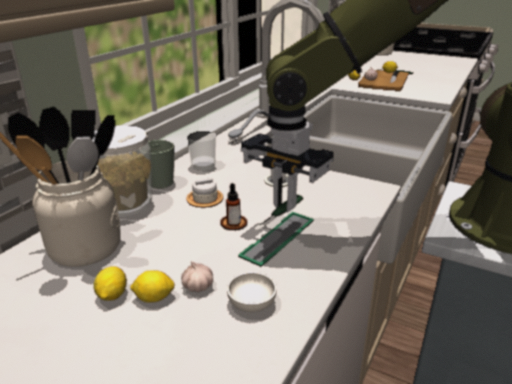

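Emit:
jog_arm(increments=[[0,0,1,0,0,0,0],[0,0,1.5,0,0,0,0],[0,0,1.2,0,0,0,0],[0,0,0.6,0,0,0,0],[0,0,0.3,0,0,0,0],[0,0,0,0,0,0,0],[0,0,0,0,0,0,0]])

```text
clock: 44.08
eef_pos: [419.4, 274.3, 8.1]
eef_rot: [3.141, -0.0, 1.453]
wrist_force: [-0.1, 1.4, 0.1]
finger_gap: 21.7
```

```bash
python3 - <<'E'
from fit import *
s=read_state();print(s['eef_pos'],s['eef_rot'],s['wrist_force'],s['finger_gap'])
for k in('wrist','side'):
    c=camera(k); f=k=='wrist'
    if f: save(c,'w18')
    else:
        u=proj(c,[430,290,20])[0].astype(int); cv2.imwrite(f'pics/z18{k}.png',cv2.resize(c['image'][u[1]-50:u[1]+50,u[0]-65:u[0]+65,::-1],None,fx=6,fy=6,interpolation=cv2.INTER_CUBIC))
E
```

```text
[419.44247821 274.28538201   8.10065262] [ 3.14107120e+00 -3.82873541e-04  1.45284382e+00] [-0.10577254  1.35892326  0.0581385 ] 21.65868198940186
```

View pics/w18.png

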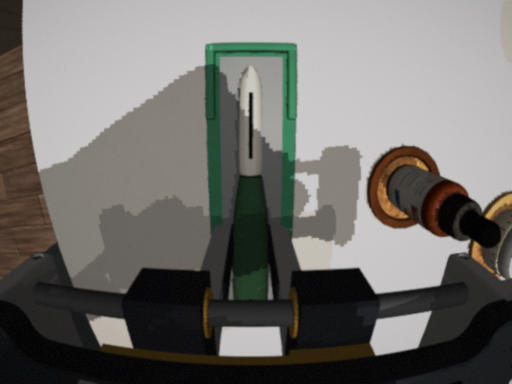

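View pics/z18side.png

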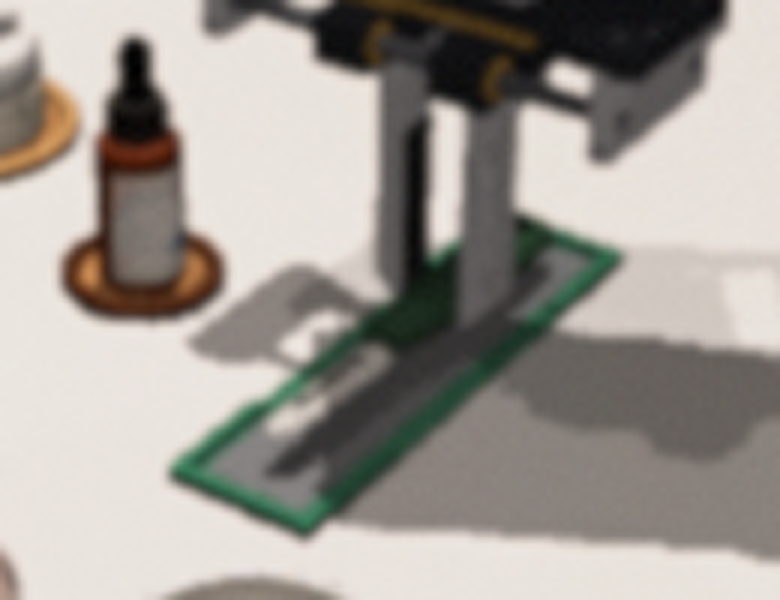

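Emit:
jog_arm(increments=[[0,0,0.5,0,0,0,0],[0,0,0.3,0,0,0,0],[0,0,0.1,0,0,0,0],[0,0,0.05,0,0,0,0],[0,0,0,0,0,0,0]])

```text
clock: 44.8
eef_pos: [419.1, 274.1, -1.4]
eef_rot: [-3.141, 0.0, 1.453]
wrist_force: [-4.2, -0.7, 7.2]
finger_gap: 22.0
```

Emit:
jog_arm(increments=[[0,0,0,0,0,0,3],[0,0,0,0,0,0,4],[0,0,0,0,0,0,4],[0,0,-1,0,0,0,4],[0,0,-3,0,0,0,4],[0,0,-5,0,0,0,4],[-1,0,-5,0,0,0,6],[-3,0,-3,0,0,0,8],[-5,0,0,0,0,0,8],[-5,0,0,0,0,0,8],[0,0,0,0,0,0,8],[0,0,0,0,0,0,8]])

```text
clock: 46.3
eef_pos: [403.0, 135.4, 168.8]
eef_rot: [3.141, -0.0, 1.452]
wrist_force: [0.1, 0.5, -0.5]
finger_gap: 79.8
```

```bash
python3 - <<'E'
from fit import *
s=read_state();print(s['eef_pos'],s['clock'])
cs=[(camera('wrist'),True),(camera('side'),False),(camera('scene'),False)]
for (c,f),k in zip(cs,('w','s','a')): save(c,k+'19')
G=(("salt_mid",(543,54),3),("timer_mid",(658,227),3),("dropper_mid",(535,290),3),("peeler_mid",(421,294,145),3),("pinch_bowl",),("garlic",))
for g in G[:4]:
    for i,(c,f) in enumerate(cs):
        r=regions_of(c,g[0])
        if not r: continue
        print(g[0],i,round(r[0]['conf'],2),[np.round(v,2) for v in fit([(c,f,r[0]['mask'].astype(float))],g[0],g[1],g[2],len(g[1])==3)])
        if g[0]=='peeler_mid':
            q=np.argwhere(r[0]['mask'])[:,::-1]
            W=np.array([ray(c,u,v,11,f)[:2] for u,v in q]); mu=W.mean(0); 
            d=np.linalg.svd(W-mu)[2][0]; d=d*np.sign(d[1]); t=(W-mu)@d
            print('  blade end',mu+d*t.max(),'handle end',mu+d*t.min(),'mid',mu+d*(t.max()+t.min())/2,'yaw',np.arctan2(d[1],d[0]),'len',np.ptp(t))
for n in("pinch_bowl","garlic"):
    r=recognise(cs[2][0],n)
    if r: print(n,toworld(cs[2][0],r[0]['centre']).round(1))
E
```

```text
[402.97400632 135.44681467 168.79530869] 46.3
salt_mid 0 0.81 [array([543.28,  54.01]), np.float64(0.8)]
salt_mid 1 0.81 [array([545.94,  51.92]), np.float64(0.77)]
salt_mid 2 0.7 [array([541.72,  53.84]), np.float64(0.78)]
timer_mid 0 0.72 [array([658.58, 226.96]), np.float64(0.89)]
timer_mid 1 0.66 [array([655.81, 227.99]), np.float64(0.88)]
timer_mid 2 0.86 [array([657.22, 225.6 ]), np.float64(0.85)]
dropper_mid 0 0.94 [array([532.7 , 290.14]), np.float64(0.87)]
dropper_mid 1 0.67 [array([533.73, 292.44]), np.float64(0.9)]
dropper_mid 2 0.89 [array([534.9 , 291.69]), np.float64(0.91)]
peeler_mid 0 0.94 [array([421.37, 294.3 , 145.48]), np.float64(0.83)]
  blade end [428.17470527 349.35303335] handle end [411.41317863 209.92248389] mid [419.79394195 279.63775862] yaw 1.451156284433559 len 140.43442204715825
peeler_mid 1 0.96 [array([418.05, 288.45, 154.11]), np.float64(0.57)]
  blade end [428.30800919 375.75396053] handle end [410.50273234 210.54266387] mid [419.40537077 293.1483122 ] yaw 1.4634379453055655 len 166.1679885714775
peeler_mid 2 0.87 [array([418.95, 291.4 , 149.02]), np.float64(0.67)]
  blade end [431.07612876 377.12420321] handle end [411.24226559 210.06961419] mid [421.15919718 293.5969087 ] yaw 1.4526226776752298 len 168.22787474294665
pinch_bowl [377.7 493.4  11.1]
garlic [475.4 518.2  36. ]
```

View pics/w19.png

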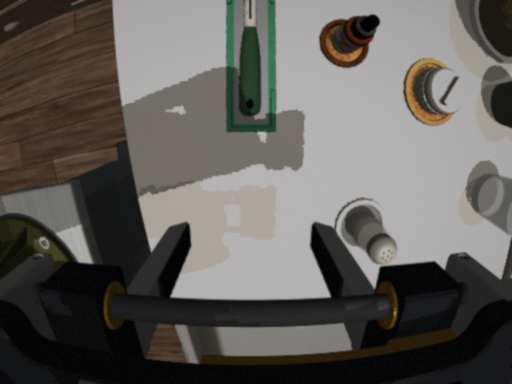

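View pics/a19.png

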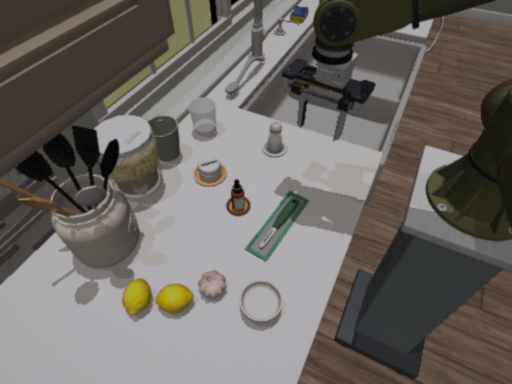

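```bash
python3 - <<'E'
import cv2
i=cv2.imread('pics/s19.png'); cv2.imwrite('pics/z20.png',cv2.resize(i[140:270,170:340],None,fx=4.5,fy=4.5,interpolation=cv2.INTER_CUBIC))
E
```

```text
(no output)
```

View pics/z20.png

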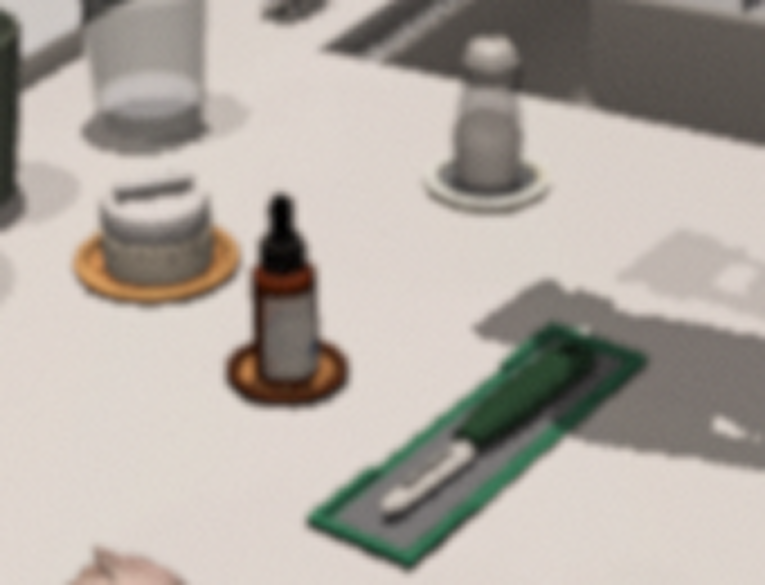

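```bash
python3 - <<'E'
from fit import *
c=camera('side')
for n,x,y,h in(('dropper',535,290.7,102),('salt',543,54,90),('timer',658,227,41)):
    print(n,((proj(c,[[x,y,3],[x,y,3+h]])-[170,140]+.5)*4.5).round(1).tolist())
a=camera('scene'); i=a['image'][100:260,180:330,::-1]; cv2.imwrite('pics/z21.png',cv2.resize(i,None,fx=3.7,fy=3.7,interpolation=cv2.INTER_CUBIC))
print('scene',((proj(a,[[535,290.7,3],[535,290.7,105]])-[180,100]+.5)*3.7).round(1).tolist())
E
```

```text
dropper [[287.5, 371.1], [281.3, 188.4]]
salt [[487.3, 178.7], [490.2, 36.4]]
timer [[156.5, 259.1], [152.0, 192.3]]
scene [[218.1, 393.8], [211.8, 293.6]]
```

View pics/z21.png

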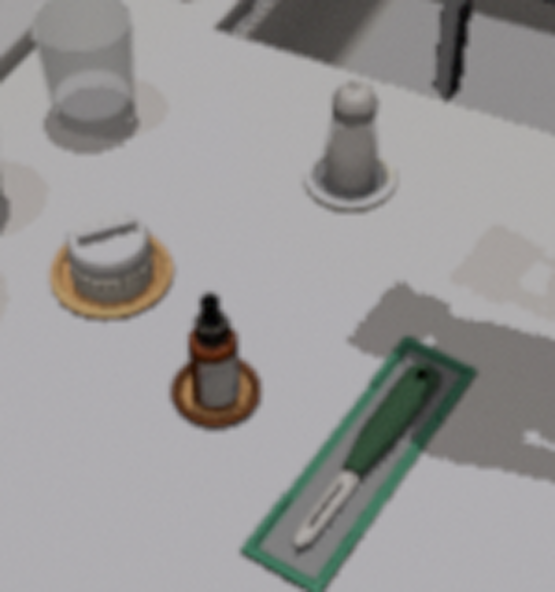

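The projected upright axes match the images, so all three stand vertical in their holders, and the peeler lies in its tray. The robot is clear of everything, so I'm handing in.

```bash
python3 -c "
from cell import *
print(read_state()['clock']); print(sign_off())"
```

```text
47.25
the job is handed in; nothing more can be done
None
```

I put all four things away and handed the job in at 47 s. The hand-in gave no verdict, so this rests on my own last checks.

- **Salt shaker, dropper bottle and timer:** each stands upright in its own holder. The camera fits put each about 1–5 mm from its holder's centre, against the 12 mm allowed. Projected vertical axes for the shaker and bottle matched the pictures; the timer I judged upright by eye.
- **Peeler:** it lies flat in the green tray, blade towards +y. Two cameras put its middle 1–3 mm from the tray's centre and in line to about 0.01 rad.
- **Bowl and garlic:** neither moved beyond the measuring error of about 3 mm.
- **Robot:** it ended well clear of everything.

**What failed or disagreed:**
- **First two peeler grasps:** both closed on air. The pictures showed the fingertips about 8 mm behind the TCP, not 22 mm ahead as stated. I went lower and the third grasp held.
- **Bad fits:** the full-outline fits of the peeler disagreed by up to 6 mm and 0.09 rad. The last wrist picture cut off its blade end, so I used the end-to-end measurements from the other two cameras.
- **Dropper bottle:** the cameras spread over about 2 mm and put it 3–4 mm off centre, still inside the rim and within tolerance.

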